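Load the label roll under the sprung hold-down arm

ROBOT

A 6-joint arm with a two-finger parallel gripper is mounted at the origin on a cart in front of the work surface, level with it; the furniture and walls round the work are solid. World frame = base frame: x ahead of the robot, y to its left, z up, the work surface at z = 0. Lengths are in m, angles in rad, forces in N, time in s.
With the tool pointing down it reaches from about 0.275 to 0.825 m from the base axis. Payload 4.9 kg.
Tool frame: the origin (TCP) lies at the very end of the fingers, on their centre line; the grasp point (between the pads) lies 19 mm behind it; z points along the fingers, y is the direction in which the jaws open and shut (so a half turn about z gives the same grasp; the last joint's range is limited). The gripper opens to 85 mm and grips with 20 to 120 N. Pads are 22 mm wide; open, the fingers measure 114 mm over their backs; the gripper's body (76 mm by 85 mm) begins 54 mm behind the grasp point. The pads swing forward as they close: fully open they stand 13 mm farther back than shut.
Start: joints at [1.073, 0.326, -0.193, 1.052, 0, 1.437], TCP at [0.196, 0.514, 0.209] pointing down, gripper open.
Joint ranges: [-2.65, 2.65], [-0.97, 1.79], [-1.3, 1.35], [-1.93, 2.1], [-1.47, 1.37], [-3.14, 3.14]. Speed limits (rad/s): [2.57, 2.57, 3.14, 3.14, 3.14, 3.14].

INTERFACE

Orientations are given as a 3x3 rotation matrix whose columns are the frame's x, y, z axes.
In Python, from plant import robot gives the robot as it stands.
- The arm moves only by the tool play_rows, never from a script. Its argument "targets" is one flat list of numbers, 5 for each row, row after row: the opening, from 0 (shut) to 1 (fully open), then the shift along the tool's x, y, z in m, then the turn about the tool's z in degrees. In form: [grip, dx, dy, dz, roll, grip, dx, dy, dz, roll, ...]. A call has exactly 10 rows; each row shifts and turns the pose as measured when the row begins, along the tool's axes as they then stand; what a row does not reach is not made up. A row lasts 1/10 s, in which the tool goes at most 50 mm and 8.59 degrees, less where a joint would pass 70% of its speed; a pose out of reach is approached as far as the arm can. A call with a gripper value outside its range is refused whole. The fingers move at their own pace and stop on an object; "squeeze" is the grip in N (left out, the last holds). Time passes only in rows, so rows that do not move let the fingers close, or fill a call up. It gives the time, the measured TCP pose, the force and the opening at its end, in the units of the state.
- robot.get_state(): the state, without advancing time (a new reading comes with each control period).
- robot.snapshot(name): name is "scene" or "top" or "wrist"; returns a dict with "image" (384x512x3 uint8, red, green, blue), "vertical_fov" (degrees; the focal length in pixels is half the picture's height over the tangent of half this angle, whatever the lens; pixels are square), "cx", "cy" (the principal point, pixels), "rvec" (rotation vector, rad) and "tvec" (3), from world to camera coordinates, as OpenCV has them; the wrist camera has in their place "hand_eye" (4x4, takes a point from camera to tool coordinates, whose origin is the TCP and whose axes are the flange's). Camera axes: x right, y down, z forward; pixel columns grow to the right and rows downward; lengths in m; the calibration is good to about 2 mm. A picture is of the moment at which its call begins: read the wrist's pose just before it. There is no depth.
- robot.sign_off(): hands the job in, once; it reports no verdict.
The state is a dict: "time_s": time; "joint_positions": joint angles; "joint_vel": joint speeds; "joint_torque": joint torques, N m; "eef_pos": TCP position; "eef_rot": TCP orientation; "wrist_force": force on the tool from outside, world axes, zero at the start; "moment": the same for the moment, N m; "finger_gap": finger opening in m.
Only numpy, scipy, OpenCV 4.12 (cv2) and the standard library are available. Lean on these libraries where they do the work, as an engineer would, in place of code of your own. Each camera call takes 0.05 s, during which the arm holds its last target.

TASK

Load the label roll into its station: swing the station's sprung hold-down arm back until it stays open, slide the roll flat along the table (do not lift it, it is loosely wound) through the flared mouth until it is fully home against the end stop, and then tip the arm back down so that its roller bears on the roll. Go round the kitchen timer and the measuring cup without shoving them, and leave everything released.

Things in the scene. Friction and masses are not known exactly. Their poses are not given: they have to be found in the camera images.
- roll_center (a point): Centre, half-way up (14 mm above its underside), of the roll of white labels: a flat-lying disc 68 mm in diameter, 28 mm high, 60 to 130 g, with a core hole and a loose paper end sticking out up to 8 mm (it cannot be felt). It starts at any of three spots on the open table to the right of the station; timer and cup take the other two.
- roll_home (a point): Where the roll's centre belongs when it touches the end stop of the station (fixed to the table; place and heading differ each time), 14 mm up. Axes: x along the lane from mouth to stop (roughly robot's left), z up. Here: stop face at x=+34 mm; straight steel side rails, inner faces y=+-40 mm, 10 mm thick, x=-23 to +45 mm. Table is the lane's floor; rails and stop 22 mm high.
- lane_mouth (a point): Centre of the open mouth of the lane, on the table, 66 mm before roll_home; same axes. Flared guides 10 mm thick and 22 mm high run from the rails (inner faces y=+-40 mm, 43 mm inside the mouth) out to inner faces about y=+-63 mm, outer corners y=+-73 mm, at the mouth. Nothing overhangs the mouth.
- bail_pivot (a point): Hinge axis (along y) of the hold-down arm, 55 mm above the table, 51 mm beyond roll_home along the lane; same axes. Hinge cheeks: y to +-22 mm, 66 mm high, from 13 mm before to 13 mm beyond the pivot. Behind them a base 8 mm high with the spring strut's bracket, 34 mm high, y to +-30 mm, to 60 mm beyond the pivot.
- bail_grip (a point): Middle of the black cross bar (70 mm long along the station's y, 14 mm thick) at the tip of the arm's horn (18 mm wide), 75 mm from the pivot. At joint value q it lies 75 mm x sin(q-0.75) beyond the pivot along the lane and 75 mm x cos(q-0.75) above it: 110 mm over the table when down (leaning to the mouth) and when fully back, 130 mm upright. Push it from either side.
- bail (a joint): Angle of the arm, rad. 0 = down, lane empty: its roller (16 mm thick, 36 mm wide, 55 mm from the pivot on the mouth side) is 18 mm over the table and blocks the roll. Grows as the bar is pushed back, away from the mouth; 1.5 = fully back, roller 100 mm up. Over-centre spring: drives to 0 below 0.75, to 1.5 above; 3 to 5 N at the bar. Reads about 0.2 when bearing on the roll at home.
- timer_center (a point): Centre (19 mm up) of a white dial kitchen timer, round, 66 mm in diameter, 38 mm high, 0.11 kg, standing loose: a bystander, like the roll in size but taller and with no hole.
- cup_center (a point): Centre (20 mm up) of a small whitish measuring cup, round, 55 mm in diameter, 40 mm high, 0.03 kg, standing loose: a bystander. Tubs and trays up to 130 mm high stand farther back on the table, from about x = 0.71 m on.
Things that resemble listed ones, but are neither listed nor needed, are in the scene too. Leave any yellow look-alike of the part that bears roll_center alone.

How it is judged:
On the way, in this order (a step that is already met when the one before it is completed fails the run):
1. the hold-down arm is swung back and stays there (value of joint bail above 1.2 rad), for 0.2 s.
2. with the arm still back, the roll is in its place against the end stop (value of joint bail above 1.1 rad and x of roll_center in the frame of roll_home above -0.006 m and horizontal distance between roll_center and roll_home below 0.012 m), for 0.2 s.
At the end, for the whole second after the job is handed in: The roll lies flat on the table at rest in the lane, within 6 mm of the end stop and 12 mm of its home point; the hold-down arm is down and its roller presses on the roll with more than 1 N; timer and cup are within 30 mm of where they stood; the robot touches nothing (x of roll_center in the frame of roll_home above -0.006 m and horizontal distance between roll_center and roll_home below 0.012 m and height (world z) of roll_center below 0.018 m and angle between roll_center's own z axis and vertical below 0.06 rad and value of joint bail below 0.35 rad and contact force between bail and label_roll above 1 N and linear speed of label_roll below 0.01 m/s and distance of each of timer_center, cup_center from where it was at the start of the episode below 0.03 m).
It fails at once if the roll is lifted more than 15 mm off the table (height (world z) of roll_center above 0.029 m).
It fails at once if the timer is shoved more than 30 mm (distance of timer_center from where it was at the start of the episode above 0.03 m).
It fails at once if the cup is shoved more than 30 mm (distance of cup_center from where it was at the start of the episode above 0.03 m).
It also fails if it takes over 69 s, if anything falls off the work surface, if the arm or the gripper's body presses on something with over 40 N, if the wrist force passes 120 N, or if a joint passes its speed limit or range.

## Working session

There is one attempt and no reset: what is moved stays moved. The work goes in short steps, Python scripts to look and compute and a tool call to move; the robot and the scene stay as the last step left them, time stands still between calls to the robot, and variables do not carry over. Pictures are saved under pics/ and viewed, and the job is handed in when it is done.

Besides the shell and the picture viewer there is one more tool, called by a JSON object that holds its "fn" and its "kwargs", one argument or row to a line. play_rows: Moves the arm, as the interface text tells. Its arguments: {"type":"object","properties":{"targets":{"type":"array"},"squeeze":{"type":"number"}},"required":["targets"]}

```bash
ls; mkdir -p pics; cat > h.py <<'E'
import numpy as np, cv2
from plant import robot
def save(n,im): cv2.imwrite('pics/'+n+'.png', im[:,:,::-1])
def cam(d):
    h=d['image'].shape[0]; f=h/2/np.tan(np.radians(d['vertical_fov'])/2)
    K=np.array([[f,0,d['cx']],[0,f,d['cy']],[0,0,1]]);return K
def ray(d,u,v,z):
    K=cam(d);R,_=cv2.Rodrigues(np.array(d['rvec'],float));t=np.array(d['tvec'],float).ravel()
    c=-R.T@t; r=R.T@np.linalg.inv(K)@np.array([u,v,1.]); return c+r*(z-c[2])/r[2]
def proj(d,P):
    p,_=cv2.projectPoints(np.array(P,float).reshape(-1,3),np.array(d['rvec'],float),np.array(d['tvec'],float),cam(d),None);return p.reshape(-1,2)
E
python3 - <<'E'
from h import *
import pickle
s=robot.get_state()
print({k:np.round(v,3) for k,v in s.items()})
for n in ['scene','top','wrist']:
    d=robot.snapshot(n); save(n+'0',d['image']); pickle.dump(d,open(n+'0.pkl','wb'))
    print(n,{k:(np.round(v,4) if k!='image' else 0) for k,v in d.items()})
E
```

```text
pics
{'time_s': np.float64(0.0), 'joint_positions': array([ 1.073,  0.327, -0.194,  1.052,  0.   ,  1.437]), 'joint_vel': array([ 0.001, -0.   ,  0.001, -0.   , -0.001,  0.   ]), 'joint_torque': array([ 2.0000e-03, -4.4340e+01,  2.6244e+01,  1.5000e-02,  0.0000e+00,
        0.0000e+00]), 'eef_pos': array([0.195, 0.513, 0.208]), 'eef_rot': array([[-0.935,  0.356, -0.001],
       [ 0.356,  0.935, -0.001],
       [ 0.   , -0.002, -1.   ]]), 'wrist_force': array([-0.587, -0.073,  0.207]), 'moment': array([-0.007,  0.   , -0.004]), 'finger_gap': np.float64(0.085)}
scene {'image': 0, 'vertical_fov': np.float64(53.957), 'cx': np.float64(256.778), 'cy': np.float64(186.9251), 'rvec': array([ 2.1753, -1.0703,  0.412 ]), 'tvec': array([-0.4146,  0.2983,  0.7978])}
top {'image': 0, 'vertical_fov': np.float64(55.987), 'cx': np.float64(255.9032), 'cy': np.float64(188.803), 'rvec': array([ 2.0349, -2.1842,  0.234 ]), 'tvec': array([-0.0792,  0.5468,  0.9953])}
wrist {'image': 0, 'vertical_fov': np.float64(60.4782), 'cx': np.float64(251.6184), 'cy': np.float64(193.898), 'hand_eye': array([[-5.000e-04, -9.647e-01, -2.632e-01,  6.690e-02],
       [ 1.000e+00, -8.000e-04,  1.100e-03, -5.000e-04],
       [-1.300e-03, -2.632e-01,  9.647e-01, -1.652e-01],
       [ 0.000e+00,  0.000e+00,  0.000e+00,  1.000e+00]])}
```

View pics/scene0.png

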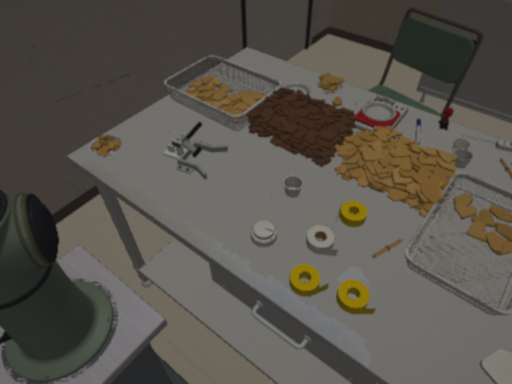

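View pics/top0.png

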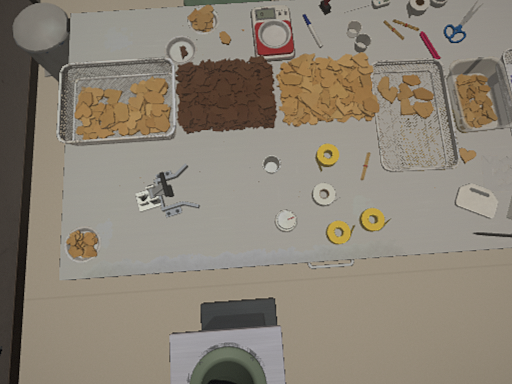

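View pics/wrist0.png

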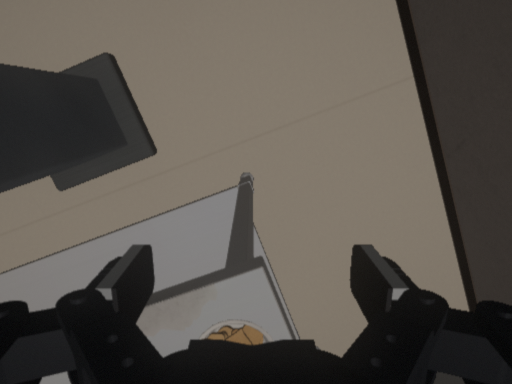

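```bash
python3 - <<'E'
from h import *
import pickle
d=pickle.load(open('top0.pkl','rb')); s=pickle.load(open('scene0.pkl','rb'))
c=d['image'][140:260,110:400]; save('topc',cv2.resize(c,None,fx=2.7,fy=2.7,interpolation=cv2.INTER_CUBIC))
c=d['image'][150:230,120:220]; save('tops',cv2.resize(c,None,fx=7,fy=7,interpolation=cv2.INTER_CUBIC))
c=s['image'][110:190,150:250]; save('scs',cv2.resize(c,None,fx=7,fy=7,interpolation=cv2.INTER_CUBIC))
for n,u,v,z in [('roll',324,194,.028),('timer',286,220,.038),('cup',271,164,.04),('hinge',155,190,.06),('y1',327,155,.028),('y2',372,219,.028),('y3',339,232,.028)]:
    print(n,ray(d,u,v,z).round(3))
for n,u,v,z in [('roll',320,236,.028),('timer',263,231,.038),('cup',293,184,.04)]:
    print(n,ray(s,u,v,z).round(3))
E
```

```text
roll [ 0.516 -0.32   0.028]
timer [ 0.445 -0.199  0.038]
cup [ 0.617 -0.169  0.04 ]
hinge [0.557 0.176 0.06 ]
y1 [ 0.637 -0.343  0.028]
y2 [ 0.431 -0.453  0.028]
y3 [ 0.4   -0.352  0.028]
roll [ 0.518 -0.318  0.028]
timer [ 0.439 -0.203  0.038]
cup [ 0.614 -0.173  0.04 ]
```

View pics/topc.png

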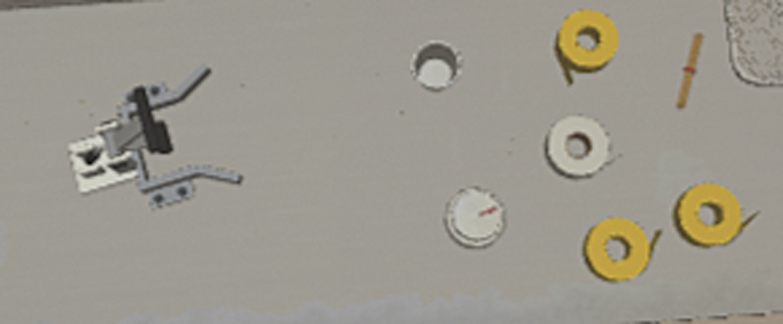

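View pics/tops.png

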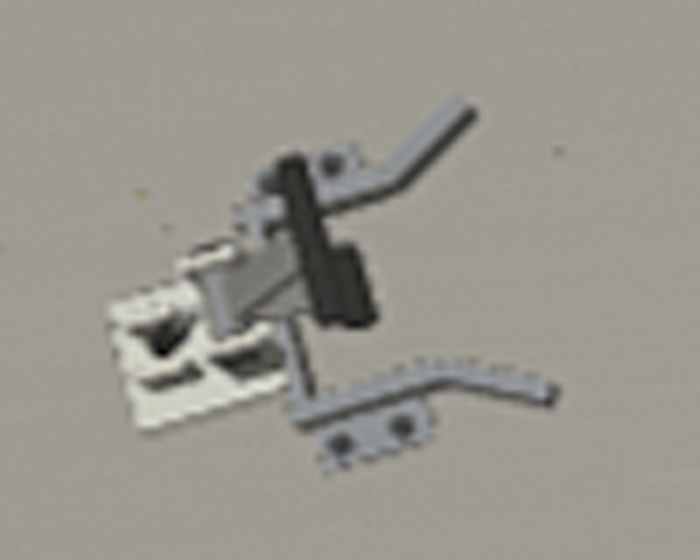

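View pics/scs.png

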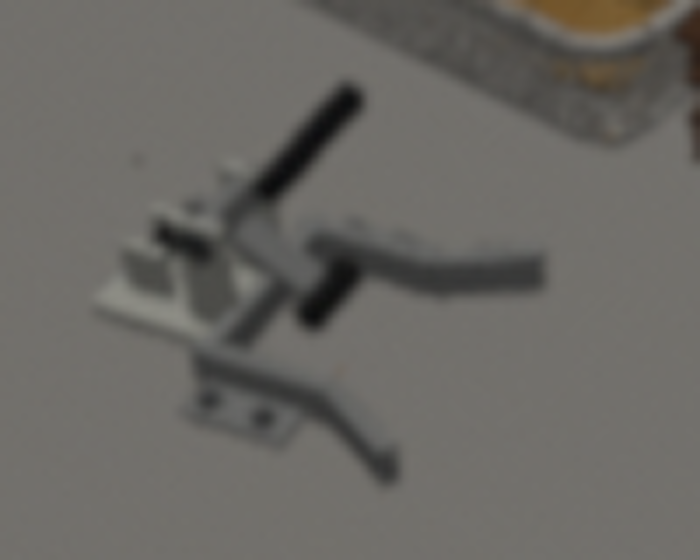

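```bash
python3 - <<'E'
from h import *
import pickle
d=pickle.load(open('top0.pkl','rb'))
R,_=cv2.Rodrigues(np.array(d['rvec']));print('cam',-R.T@np.array(d['tvec']).ravel())
for n,x,y in [('near kink',447,366),('near rail stopend',300,410),('near tip',552,385),('far tip',463,98),('far kink',395,180),('far stopend',255,212),('stop near',300,400)]:
    print(n,ray(d,120+(x+.5)/7-.5,150+(y+.5)/7-.5,.022).round(4))
for n,x,y in [('bar far',290,160),('bar near',325,318)]:
    print(n,ray(d,120+(x+.5)/7-.5,150+(y+.5)/7-.5,.117).round(4))
E
```

```text
cam [ 0.31563098 -0.10311793  1.08881259]
near kink [0.5232 0.1016 0.022 ]
near rail stopend [0.5086 0.1648 0.022 ]
near tip [0.5118 0.057  0.022 ]
far tip [0.6422 0.0913 0.022 ]
far kink [0.6071 0.1219 0.022 ]
far stopend [0.5971 0.1829 0.022 ]
stop near [0.5129 0.1647 0.022 ]
bar far [0.5924 0.1433 0.117 ]
bar near [0.5272 0.1306 0.117 ]
```

{"fn": "play_rows", "kwargs": {
  "targets": [1,0,0,-0.008,8.3,1,0,0,-0.008,8.3,1,0,0,-0.008,8.3,1,0,0,-0.008,8.3,1,0,0,-0.008,8.3,1,0,0,0,8.3,1,0,0,0,8.3,1,-0.038,0.025,0,0,1,-0.038,0.025,0,0,1,-0.038,0.025,0,0]
}}

```text
time_s: 1.15
eef_pos: [0.2852, 0.4119, 0.2464]
eef_rot: [[-0.165, 0.986, -0.005], [0.986, 0.165, -0.006], [-0.005, -0.006, -1.0]]
wrist_force: [0.4, 0.3, 1.3]
finger_gap: 0.0854
```

{"fn": "play_rows", "kwargs": {
  "targets": [1,-0.038,0.027,0,0,1,-0.038,0.027,0,0,1,-0.038,0.027,0,0,1,-0.038,0.027,0,0,1,-0.038,0.027,0,0,1,-0.038,0.027,0,0,1,-0.038,0.027,0,0,1,-0.038,0.027,0,0,1,-0.015,0.012,0,0,1,0,0,0,0]
}}

```text
time_s: 2.15
eef_pos: [0.5738, 0.1168, 0.244]
eef_rot: [[-0.159, 0.987, -0.007], [0.987, 0.159, -0.007], [-0.006, -0.008, -1.0]]
wrist_force: [0.5, 0.7, -0.2]
finger_gap: 0.085
```

```bash
cat >> h.py <<'E'
def wsnap(n):
    import pickle
    s=robot.get_state(); d=robot.snapshot('wrist'); T=np.eye(4);T[:3,:3]=s['eef_rot'];T[:3,3]=s['eef_pos']
    M=np.linalg.inv(T@np.array(d['hand_eye'])); d['rvec']=cv2.Rodrigues(M[:3,:3])[0].ravel(); d['tvec']=M[:3,3]
    pickle.dump(d,open(n+'.pkl','wb')); save(n,d['image']); return d
E
python3 - <<'E'
from h import *
d=wsnap('w1'); s=robot.get_state(); print(s['eef_pos'],s['joint_positions'])
save('w1b',cv2.resize(d['image'],None,fx=1.55,fy=1.55,interpolation=cv2.INTER_CUBIC))
E
```

```text
[0.57280461 0.11760476 0.24389384] [ 0.07978098  0.37938894 -0.02520281  1.17407159 -0.00619946  1.49020298]
```

View pics/w1b.png

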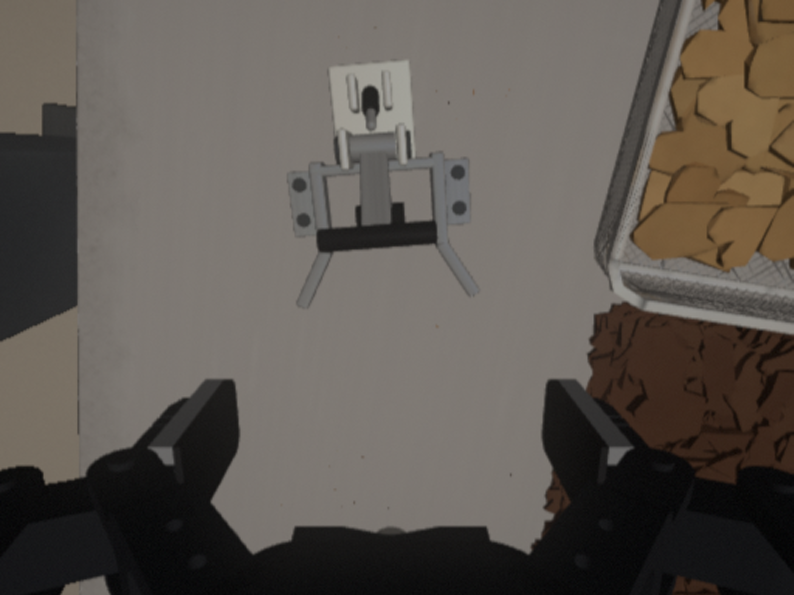

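```bash
python3 - <<'E'
from h import *
import pickle
d=pickle.load(open('w1.pkl','rb'))
c=d['image'][30:210,180:320]; c=cv2.convertScaleAbs(c,alpha=1.5); save('w1c',cv2.resize(c,None,fx=3.3,fy=3.3,interpolation=cv2.INTER_CUBIC))
E
```

```text
(no output)
```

View pics/w1c.png

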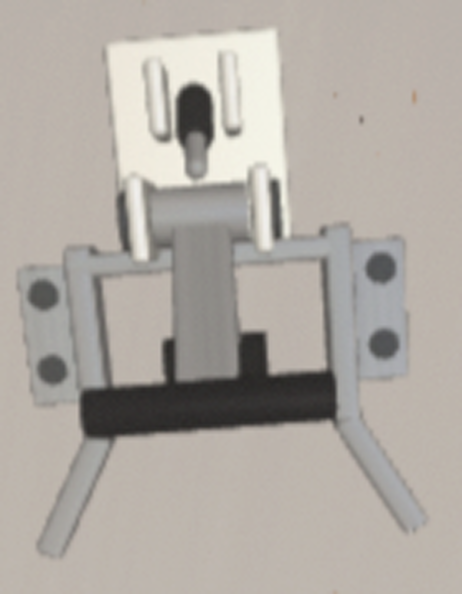

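```bash
python3 - <<'E'
from h import *
import pickle
d=pickle.load(open('w1.pkl','rb'))
g=lambda x,y,z:ray(d,180+(x+.5)/3.3-.5,30+(y+.5)/3.3-.5,z)[:2]
P={'Ltip_in':(63,557),'Ltip_out':(38,547),'Rtip_in':(408,531),'Rtip_out':(427,520),'Lrail_top_out':(66,250),'Lrail_top_in':(93,250),'Rrail_top_in':(326,232),'Rrail_top_out':(350,226),'Lkink_out':(80,385),'Rkink_in':(336,417),'Rkink_out':(358,412),'stopL':(97,274),'stopR':(324,256)}
Q={k:g(*v,.022) for k,v in P.items()}
for k,v in Q.items(): print(k,v.round(4))
def ang(a,b): v=b-a; return np.degrees(np.arctan2(v[1],v[0]))
print('tips y',ang(Q['Rtip_in'],Q['Ltip_in'])-90,ang(Q['Rtip_out'],Q['Ltip_out'])-90,'stop',ang(Q['stopR'],Q['stopL'])-90)
print('rails',ang(Q['Rkink_in'],Q['Rrail_top_in']),ang(Q['Rkink_out'],Q['Rrail_top_out']),ang(Q['Lkink_out'],Q['Lrail_top_out']))
bl,br=g(82,413,.112),g(336,397,.112); print('bar',bl,br,(bl+br)/2,np.linalg.norm(bl-br),ang(br,bl)-90)
print('mouth', (Q['Ltip_in']+Q['Rtip_in']+Q['Ltip_out']+Q['Rtip_out'])/4, np.linalg.norm(Q['Ltip_in']-Q['Rtip_in']),np.linalg.norm(Q['Ltip_out']-Q['Rtip_out']))
print('stop mid',(Q['stopL']+Q['stopR'])/2,np.linalg.norm(Q['stopL']-Q['stopR']))
a=[g(*p,.066) for p in [(135,178),(259,168),(142,258),(263,248)]]; print('cheek',np.mean(a,0))
E
```

```text
Ltip_in [0.515  0.0605]
Ltip_out [0.5054 0.0629]
Rtip_in [0.6393 0.0908]
Rtip_out [0.6454 0.096 ]
Lrail_top_out [0.5033 0.1701]
Lrail_top_in [0.5125 0.1716]
Rrail_top_in [0.5905 0.1902]
Rrail_top_out [0.5983 0.1934]
Lkink_out [0.5136 0.1249]
Rkink_in [0.6055 0.1281]
Rkink_out [0.6129 0.1311]
stopL [0.5149 0.1639]
stopR [0.5913 0.1822]
tips y -256.29241344031965 -256.6605902563499 stop -256.4927824605645
rails 103.5661665256682 103.25258312421478 102.83141974449403
bar [0.52683634 0.13095888] [0.59487306 0.14639713] [0.5608547 0.138678 ] 0.06976629094715393 -257.21547461999376
mouth [0.57629723 0.0775675 ] 0.12794625013101632 0.14381940634515683
stop mid [0.55307754 0.173057  ] 0.07860714789463108
cheek [0.5489078  0.18868674]
```

{"fn": "play_rows", "kwargs": {
  "targets": [0,-0.022,0,0,-4.2,0,0,-0.006,0,0,0,0,0,0,0,0,0,0,0.03,0,0,0,0,0.03,0,0,0,0,0.03,0,0,0,0,0.03,0,0,0,0,0.014,0,0,0,0,0,0,0,0,0,0,0]
}}

```text
time_s: 3.2
eef_pos: [0.5619, 0.1068, 0.1083]
eef_rot: [[-0.245, 0.97, -0.007], [0.97, 0.245, -0.002], [-0.0, -0.007, -1.0]]
wrist_force: [-0.2, -0.2, -0.5]
finger_gap: 0.0
```

```bash
cat >> h.py <<'E'
LA=np.radians(103.4); LX=np.array([np.cos(LA),np.sin(LA)]); LY=np.array([-LX[1],LX[0]]); HOME=np.array([.561,.140])
def st():
    s=robot.get_state(); p=np.array(s['eef_pos']); R=np.array(s['eef_rot'])
    d=p[:2]-HOME; print('t',round(s['time_s'],2),'pos',p.round(4),'lane',(d@LX).round(4),(d@LY).round(4),'toolx ang',np.degrees(np.arctan2(R[1,0],R[0,0])).round(1),'z',R[:,2].round(3),'F',np.round(s['wrist_force'],1),'gap',round(s['finger_gap'],4),'j',np.round(s['joint_positions'],2))
    return s
E
python3 -c "
from h import *
st();wsnap('w2')"
```

```text
t 3.2 pos [0.5619 0.1068 0.1083] lane -0.0325 0.0068 toolx ang 104.2 z [-0.007 -0.002 -1.   ] F [-0.2 -0.2 -0.5] gap 0.0 j [ 0.06  0.46 -0.27  0.85 -0.    1.38]
```

View pics/w2.png

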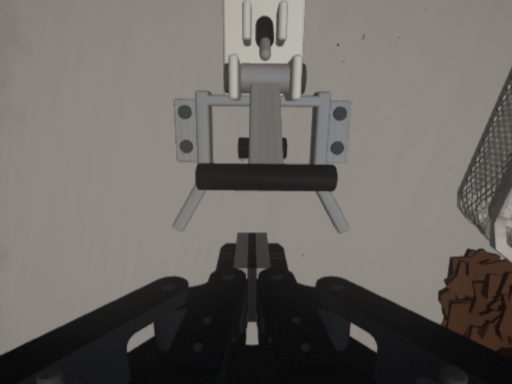

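{"fn": "play_rows", "kwargs": {
  "targets": [0,0.012,0.004,0,0,0,0.012,0,0,0,0,0.012,0,0,0,0,0.012,0,0,0,0,0.012,0,0,0,0,0.012,0,0,0,0,0.012,0,0,0,0,0.012,0,0,0,0,0,0,0,0,0,0,0,0,0]
}}

```text
time_s: 4.25
eef_pos: [0.5425, 0.2121, 0.1127]
eef_rot: [[-0.248, 0.969, 0.0], [0.969, 0.248, -0.0], [-0.0, 0.0, -1.0]]
wrist_force: [0.5, -0.7, 0.1]
finger_gap: -0.0003
```

```bash
python3 -c "
from h import *
st();wsnap('w3')"
```

```text
t 4.25 pos [0.5425 0.2121 0.1127] lane 0.0745 0.0013 toolx ang 104.4 z [ 0. -0. -1.] F [ 0.5 -0.7  0.1] gap -0.0003 j [ 0.25  0.46 -0.24  0.86 -0.    1.57]
```

View pics/w3.png

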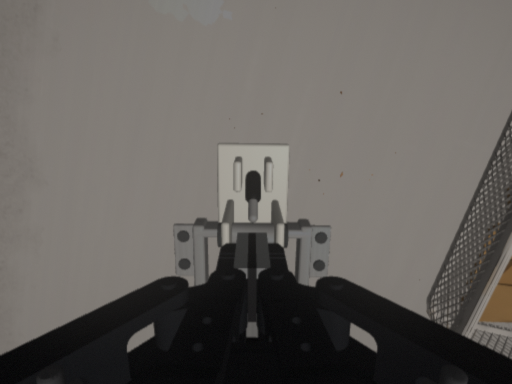

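```bash
python3 -c "
from h import *
d=robot.snapshot('scene');save('s1',cv2.resize(d['image'][80:210,120:300],None,fx=4.4,fy=4.4,interpolation=cv2.INTER_CUBIC))"
```

```text
(no output)
```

View pics/s1.png

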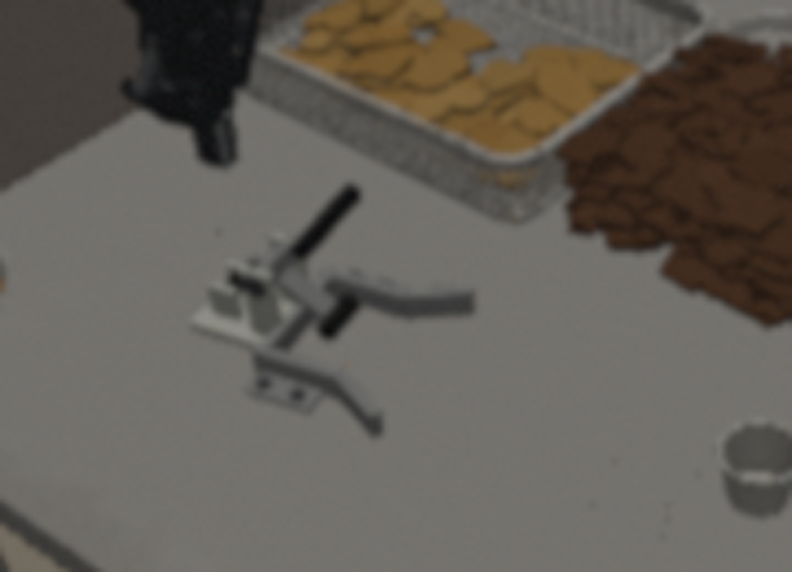

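{"fn": "play_rows", "kwargs": {
  "targets": [0,0,0,-0.035,0,0,0,0,-0.035,0,0,0,0,-0.02,0,0,-0.04,0,0,0,0,-0.04,0,0,0,0,-0.04,0,0,0,0,0,0,0.03,0,0,0,0,0.035,0,0,0,0,0.035,0,0,0,0,0.01,0]
}}

```text
time_s: 5.35
eef_pos: [0.5785, 0.0829, 0.0968]
eef_rot: [[-0.237, 0.972, 0.01], [0.972, 0.237, -0.003], [-0.005, 0.009, -1.0]]
wrist_force: [-0.0, -0.2, 0.7]
finger_gap: -0.0002
```

```bash
python3 -c "
from h import *
st();wsnap('w4')"
```

```text
t 5.35 pos [0.5785 0.0829 0.0968] lane -0.0596 -0.0038 toolx ang 103.7 z [ 0.01  -0.003 -1.   ] F [-0.  -0.2  0.7] gap -0.0002 j [ 0.02  0.48 -0.27  0.82 -0.    1.35]
```

View pics/w4.png

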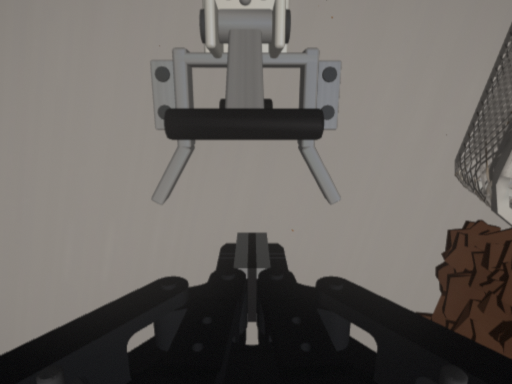

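{"fn": "play_rows", "kwargs": {
  "targets": [0,0.005,0,0.008,0,0,0.012,0,0.002,0,0,0.012,0,0,0,0,0.01,0,0,0,0,0.01,0,0,0,0,0.01,0,0,0,0,0.01,0,0,0,0,0.01,0,0,0,0,0.01,0,0,0,0,0,0,0,0]
}}

```text
time_s: 6.4
eef_pos: [0.5676, 0.1457, 0.1083]
eef_rot: [[-0.223, 0.974, 0.041], [0.971, 0.225, -0.078], [-0.085, 0.022, -0.996]]
wrist_force: [0.9, 0.9, 0.5]
finger_gap: -0.0001
```

```bash
python3 -c "
from h import *
st();wsnap('w5')"
```

```text
t 6.4 pos [0.5676 0.1457 0.1083] lane 0.004 -0.0077 toolx ang 102.9 z [ 0.041 -0.078 -0.996] F [0.9 0.9 0.5] gap -0.0001 j [ 0.17  0.46 -0.27  0.82 -0.08  1.52]
```

View pics/w5.png

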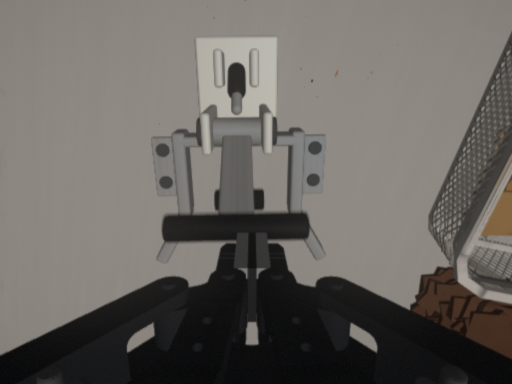

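```bash
python3 -c "
from h import *
import pickle
d=pickle.load(open('w5.pkl','rb'))
for q in [0,.1,.2,.3,.4,.5]:
    x=.051+.075*np.sin(q-.75);z=.055+.075*np.cos(q-.75)
    print(q,[proj(d,[*(HOME+LX*x+LY*y),z]).round(0).tolist() for y in (-.035,.035)])
"
```

```text
0 [[[303.0, 240.0]], [[173.0, 242.0]]]
0.1 [[[305.0, 234.0]], [[170.0, 237.0]]]
0.2 [[[307.0, 227.0]], [[167.0, 229.0]]]
0.3 [[[309.0, 218.0]], [[164.0, 220.0]]]
0.4 [[[311.0, 207.0]], [[161.0, 209.0]]]
0.5 [[[313.0, 194.0]], [[158.0, 197.0]]]
```

```bash
python3 -c "
from h import *
import pickle
d=pickle.load(open('scene0.pkl','rb'))
for dz in [0,.01,.02,.03]:
    print(dz,(proj(d,[0.5425,.2121,.1127+dz])[0]-[120,80])*4.4)
s=robot.snapshot('scene');save('s2',cv2.resize(s['image'][80:210,120:300],None,fx=4.4,fy=4.4,interpolation=cv2.INTER_CUBIC)); st()
p=robot.get_state()['eef_pos'];print((proj(s,p)[0]-[120,80])*4.4)
"
```

```text
0 [223.57405689 189.41944201]
0.01 [220.88506171 177.09563464]
0.02 [218.16004146 164.60672242]
0.03 [215.39826729 151.94936504]
t 6.5 pos [0.5679 0.1466 0.1075] lane 0.0049 -0.0082 toolx ang 102.9 z [ 0.041 -0.075 -0.996] F [-0.   0.3  0. ] gap 0.0001 j [ 0.17  0.46 -0.27  0.82 -0.08  1.51]
[322.55349872 213.7048245 ]
```

View pics/s2.png

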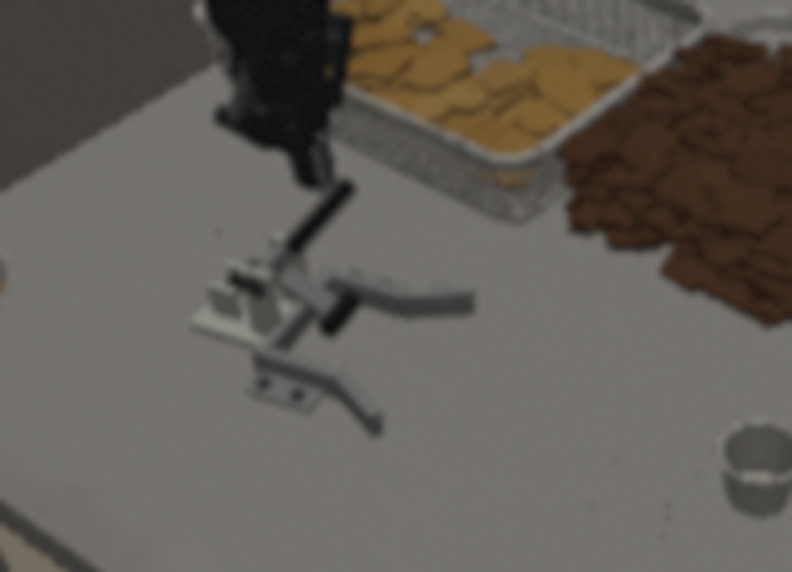

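{"fn": "play_rows", "kwargs": {
  "targets": [0,0,0,-0.03,0,0,0,0,0,0,0,-0.04,0,0,0,0,0,0,0,0,0,0,0,0.04,0,0,0,0,0.03,0,0,0,0,0,0,0,0,0,0,0,0,0,0,0,0,0,0,0,0,0]
}}

```text
time_s: 7.5
eef_pos: [0.5806, 0.1126, 0.0721]
eef_rot: [[-0.23, 0.972, 0.046], [0.97, 0.233, -0.066], [-0.075, 0.029, -0.997]]
wrist_force: [-0.7, -0.1, 0.6]
finger_gap: 0.0002
```

```bash
python3 -c "
from h import *
st();wsnap('w6')
s=robot.snapshot('scene');save('s3',cv2.resize(s['image'][80:210,120:300],None,fx=4.4,fy=4.4,interpolation=cv2.INTER_CUBIC)); st()
p=robot.get_state()['eef_pos'];print((proj(s,p)[0]-[120,80])*4.4)
"
```

```text
t 7.5 pos [0.5806 0.1126 0.0721] lane -0.0312 -0.0127 toolx ang 103.3 z [ 0.046 -0.066 -0.997] F [-0.7 -0.1  0.6] gap 0.0002 j [ 0.11  0.5  -0.31  0.72 -0.07  1.44]
t 7.6 pos [0.5807 0.1125 0.0721] lane -0.0313 -0.0128 toolx ang 103.3 z [ 0.047 -0.066 -0.997] F [-0.1 -0.2 -0.4] gap -0.0002 j [ 0.11  0.5  -0.31  0.72 -0.07  1.44]
[379.9866708  265.67715211]
```

View pics/s3.png

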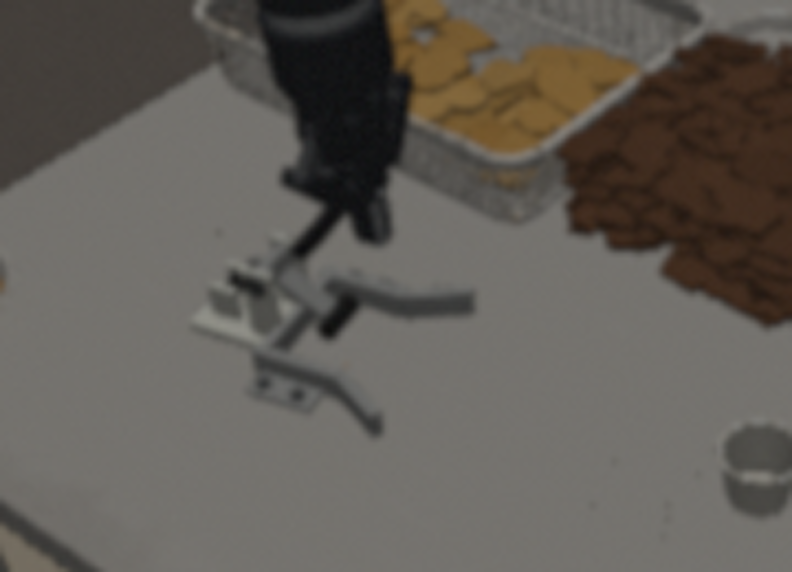

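View pics/w6.png

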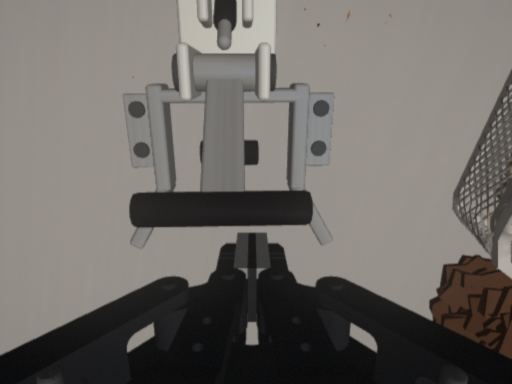

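{"fn": "play_rows", "kwargs": {
  "targets": [0,0,-0.011,0.008,0,0,0,0,0,0,0,0.02,0,0,0,0,0.02,0,0,0,0,0.02,0,0,0,0,0.02,0,0,0,0,0,0,0,0,0,0,0,0,0,0,0,0,0,0,0,0,0,0,0]
}}

```text
time_s: 8.6
eef_pos: [0.5734, 0.1601, 0.0775]
eef_rot: [[-0.204, 0.975, 0.087], [0.969, 0.214, -0.127], [-0.142, 0.059, -0.988]]
wrist_force: [-0.2, -0.8, -0.1]
finger_gap: 0.0
```

```bash
python3 -c "
from h import *
st();wsnap('w7')
s=robot.snapshot('scene');save('s4',cv2.resize(s['image'][80:210,120:300],None,fx=4.4,fy=4.4,interpolation=cv2.INTER_CUBIC)); st()
"
```

```text
t 8.6 pos [0.5734 0.1601 0.0775] lane 0.0167 -0.0167 toolx ang 101.9 z [ 0.087 -0.127 -0.988] F [-0.2 -0.8 -0.1] gap 0.0 j [ 0.23  0.49 -0.31  0.71 -0.14  1.58]
t 8.7 pos [0.5734 0.1601 0.0774] lane 0.0167 -0.0167 toolx ang 101.9 z [ 0.087 -0.127 -0.988] F [ 0.7 -0.3  0.8] gap -0.0001 j [ 0.23  0.49 -0.31  0.71 -0.14  1.58]
```

View pics/s4.png

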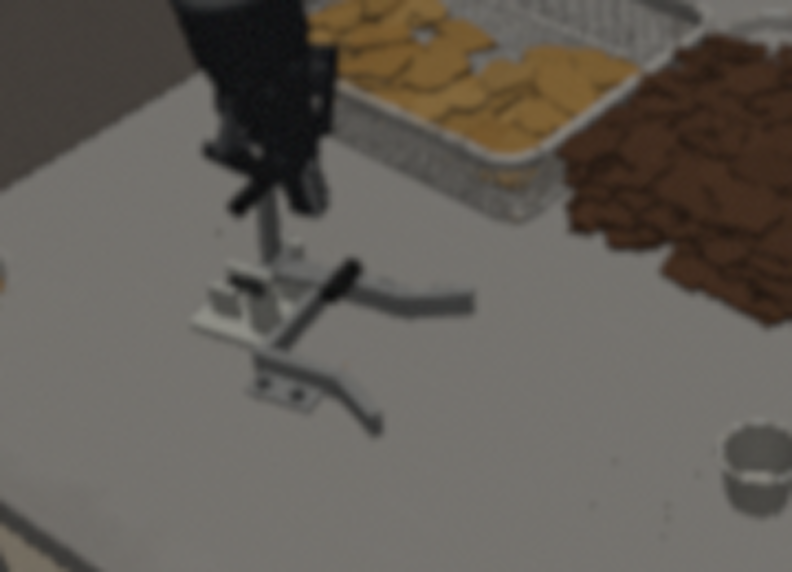

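View pics/w7.png

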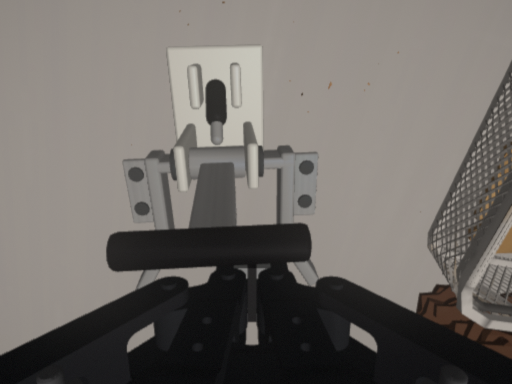

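{"fn": "play_rows", "kwargs": {
  "targets": [0,0.03,0,0,0,0,0.03,0,0,0,0,0,0,0,0,0,0,0,0,0,0,0,0,0,0,0,0,0,0,0,0,0,0,0,0,0,0,0,0,0,0,0,0,0,0,0,0,0,0,0]
}}

```text
time_s: 9.7
eef_pos: [0.5628, 0.2132, 0.0688]
eef_rot: [[-0.196, 0.977, 0.086], [0.97, 0.206, -0.128], [-0.143, 0.058, -0.988]]
wrist_force: [0.3, -0.5, -0.2]
finger_gap: -0.0004
```

```bash
python3 -c "
from h import *
st();wsnap('w8')
s=robot.snapshot('scene');save('s5',cv2.resize(s['image'][80:210,120:300],None,fx=4.4,fy=4.4,interpolation=cv2.INTER_CUBIC)); st()
"
```

```text
t 9.7 pos [0.5628 0.2132 0.0688] lane 0.0708 -0.0187 toolx ang 101.4 z [ 0.086 -0.128 -0.988] F [ 0.3 -0.5 -0.2] gap -0.0004 j [ 0.32  0.52 -0.28  0.72 -0.15  1.68]
t 9.8 pos [0.5628 0.2133 0.0689] lane 0.0709 -0.0187 toolx ang 101.4 z [ 0.086 -0.128 -0.988] F [-0.8 -0.9  0.5] gap 0.0004 j [ 0.32  0.52 -0.28  0.72 -0.15  1.69]
```

View pics/s5.png

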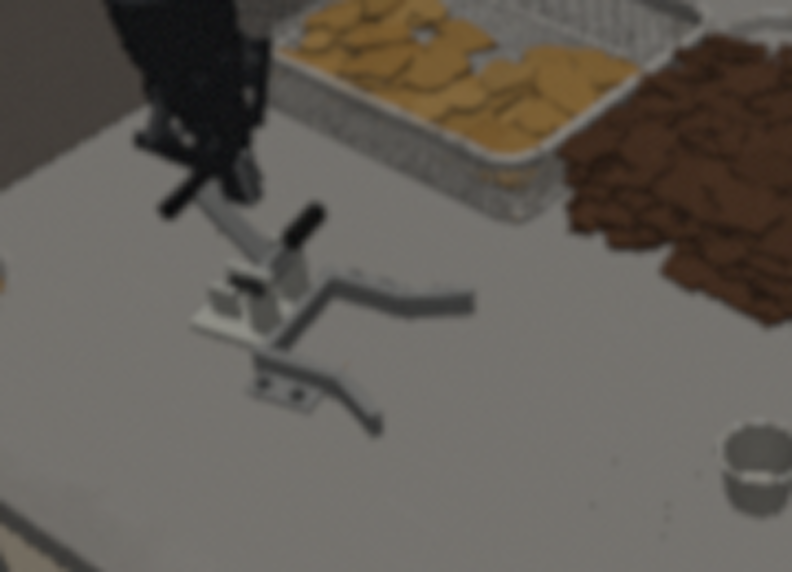

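View pics/w8.png

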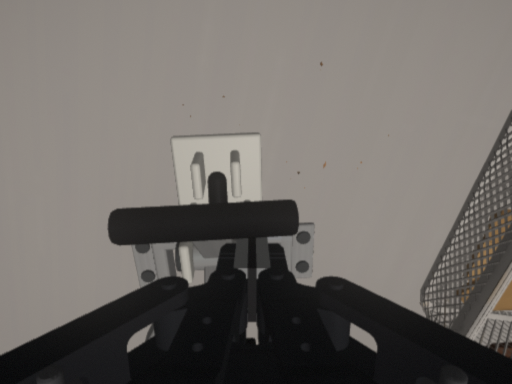

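{"fn": "play_rows", "kwargs": {
  "targets": [0,-0.03,0,0.01,0,0,0,0,0,0,0,-0.025,0,0,0,0,0,0,0,0,0,0,0,0,0,0,0,0,0,0,0,0,0,0,0,0,0,0,0,0,0,0,0,0,0,0,0,0,0,0]
}}

```text
time_s: 10.8
eef_pos: [0.5707, 0.1743, 0.0641]
eef_rot: [[-0.209, 0.975, 0.079], [0.972, 0.216, -0.095], [-0.11, 0.057, -0.992]]
wrist_force: [-1.6, 4.6, 2.9]
finger_gap: -0.0001
```

```bash
python3 -c "
from h import *
st();wsnap('w9')
s=robot.snapshot('scene');save('s6',cv2.resize(s['image'][80:210,120:300],None,fx=4.4,fy=4.4,interpolation=cv2.INTER_CUBIC)); st()
"
```

```text
t 10.8 pos [0.5707 0.1743 0.0641] lane 0.0311 -0.0174 toolx ang 102.1 z [ 0.079 -0.095 -0.992] F [-1.6  4.6  2.9] gap -0.0001 j [ 0.23  0.51 -0.32  0.69 -0.11  1.59]
t 10.9 pos [0.5707 0.1742 0.064 ] lane 0.031 -0.0174 toolx ang 102.1 z [ 0.079 -0.095 -0.992] F [-1.3  4.   1.8] gap 0.0 j [ 0.23  0.51 -0.32  0.69 -0.11  1.59]
```

View pics/s6.png

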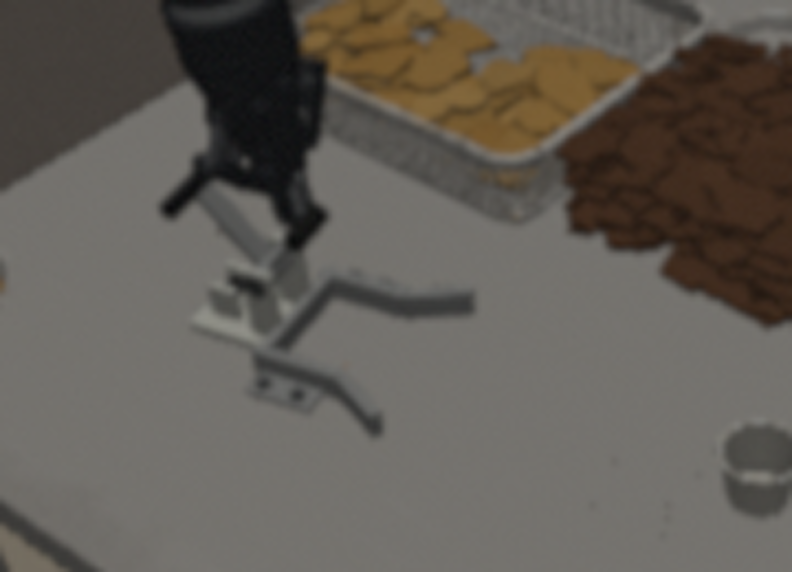

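View pics/w9.png

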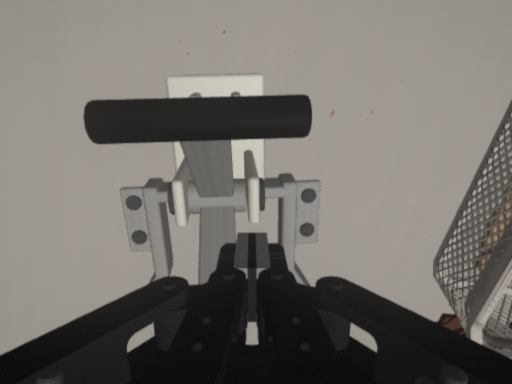

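{"fn": "play_rows", "kwargs": {
  "targets": [0,-0.015,0,0,0,0,-0.006,0,0,0,0,-0.006,0,0,0,0,-0.006,0,0,0,0,-0.004,0,0,0,0,-0.004,0,0,0,0,0,0,0,0,0,0,0,0,0,0,0,0,0,0,0,0,0,0,0]
}}

```text
time_s: 11.9
eef_pos: [0.5724, 0.1643, 0.0553]
eef_rot: [[-0.231, 0.971, 0.062], [0.972, 0.233, -0.026], [-0.04, 0.054, -0.998]]
wrist_force: [-0.6, 4.6, 1.1]
finger_gap: 0.0003
```

```bash
python3 -c "
from h import *
st();wsnap('w10')
"
```

```text
t 11.9 pos [0.5724 0.1643 0.0553] lane 0.021 -0.0168 toolx ang 103.4 z [ 0.062 -0.026 -0.998] F [-0.6  4.6  1.1] gap 0.0003 j [ 0.18  0.51 -0.34  0.67 -0.04  1.51]
```

View pics/w10.png

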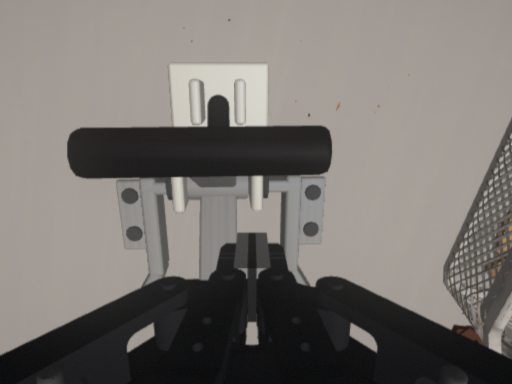

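{"fn": "play_rows", "kwargs": {
  "targets": [0,-0.006,0,0,0,0,-0.006,0,0,0,0,-0.004,0,0,0,0,-0.004,0,0,0,0,0.03,0,0,0,0,0.008,0,0,0,0,0,0,-0.04,0,0,0,0,-0.05,0,0,0,0,-0.05,0,0,0,0,-0.02,0]
}}

```text
time_s: 12.95
eef_pos: [0.5526, 0.1903, 0.2108]
eef_rot: [[-0.238, 0.97, 0.045], [0.971, 0.238, -0.006], [-0.016, 0.042, -0.999]]
wrist_force: [1.8, -0.0, -0.0]
finger_gap: 0.0002
```

```bash
python3 -c "
from h import *
st();wsnap('w11')
"
```

```text
t 12.95 pos [0.5526 0.1903 0.2108] lane 0.0509 -0.0035 toolx ang 103.8 z [ 0.045 -0.006 -0.999] F [ 1.8 -0.  -0. ] gap 0.0002 j [ 0.21  0.36 -0.15  1.03 -0.02  1.54]
```

View pics/w11.png

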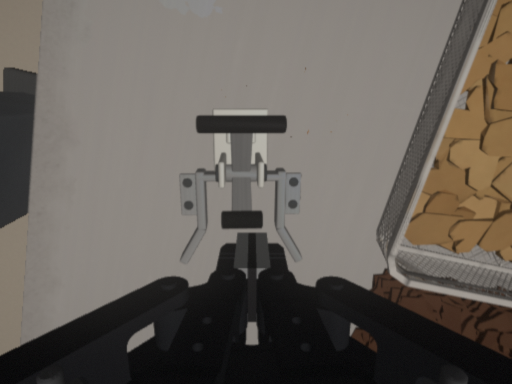

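{"fn": "play_rows", "kwargs": {
  "targets": [0.38,0,0,0,6.6,0.38,0,0,0,6.6,0.38,0,0,0,6.6,0.38,-0.048,0.0015,0,0,0.38,-0.048,0.0015,0,0,0.38,-0.048,0.0015,0,0,0.38,-0.048,0.0015,0,0,0.38,-0.048,0.0015,0,0,0.38,-0.048,0.0015,0,0,0.38,-0.048,0.0015,0,0]
}}

```text
time_s: 14.0
eef_pos: [0.5223, -0.1601, 0.2181]
eef_rot: [[0.118, 0.992, 0.049], [0.993, -0.116, -0.031], [-0.025, 0.052, -0.998]]
wrist_force: [1.7, -0.0, -0.4]
finger_gap: 0.0324
```

```bash
python3 -c "
from h import *
st()
"
```

```text
t 14.0 pos [ 0.5223 -0.1601  0.2181] lane -0.283 0.1072 toolx ang 83.2 z [ 0.049 -0.031 -0.998] F [ 1.7 -0.  -0.4] gap 0.0324 j [-0.43  0.27 -0.25  0.99 -0.01  1.26]
```

{"fn": "play_rows", "kwargs": {
  "targets": [0.38,-0.046,0.003,0,0,0.38,-0.046,0.003,0,0,0.38,-0.046,0.003,0,0,0.38,-0.046,0.003,0,0,0.38,-0.035,0.002,0,0,0.38,0,0,0,0,0.38,0,0,0,0,0.38,0,0,0.03,0,0.38,0,0,0.03,0,0.38,0,0,0,0]
}}

```text
time_s: 15.0
eef_pos: [0.4978, -0.4046, 0.1608]
eef_rot: [[0.134, 0.991, 0.031], [0.99, -0.132, -0.047], [-0.043, 0.037, -0.998]]
wrist_force: [-1.0, 0.5, -0.3]
finger_gap: 0.0325
```

```bash
python3 -c "
from h import *
st();d=wsnap('w12')
save('w12b',cv2.resize(d['image'],None,fx=1.55,fy=1.55,interpolation=cv2.INTER_CUBIC))
"
```

```text
t 15.0 pos [ 0.4978 -0.4046  0.1608] lane -0.5151 0.1877 toolx ang 82.3 z [ 0.031 -0.047 -0.998] F [-1.   0.5 -0.3] gap 0.0325 j [-0.79  0.48 -0.08  0.95 -0.01  0.91]
```

View pics/w12b.png

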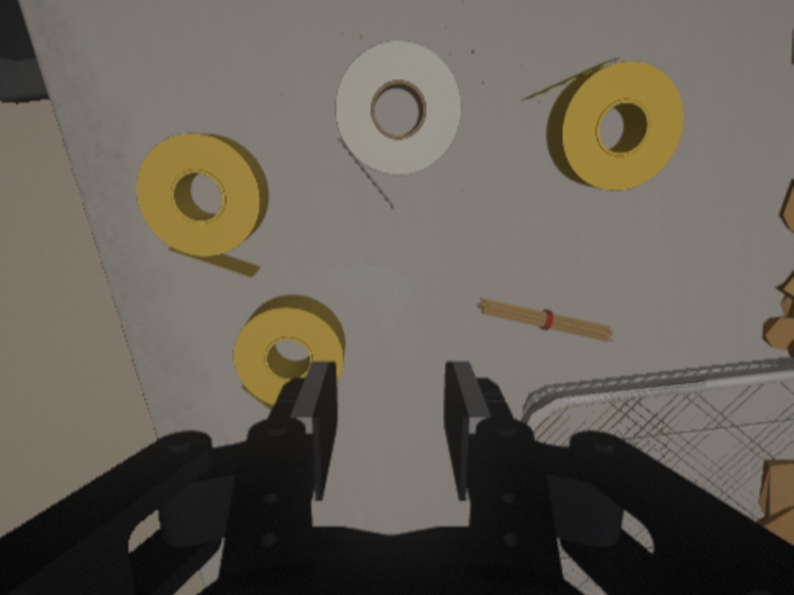

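```bash
python3 -c "
from h import *
import pickle
d=pickle.load(open('w12.pkl','rb'))
im=d['image'].astype(int);hsv=cv2.cvtColor(d['image'],cv2.COLOR_RGB2HSV)
roi=im[20:120,205:310]; print(im[45,256],im[100,200])
m=((roi.sum(2)>400)).astype(np.uint8)
cs,_=cv2.findContours(m,cv2.RETR_EXTERNAL,cv2.CHAIN_APPROX_NONE);c=max(cs,key=cv2.contourArea)
e=cv2.fitEllipse(c);print(e)
u,v=e[0][0]+205,e[0][1]+20
p=ray(d,u,v,.028);print(p, ray(d,398/1.55,107/1.55,.028))
R=np.array(robot.get_state()['eef_rot']);q=p-np.array(robot.get_state()['eef_pos']);print('in tool',R.T@q)
"
```

```text
[153 150 140] [130 124 118]
((51.58585739135742, 48.884342193603516), (79.35890197753906, 84.88177490234375), 1.2326369285583496)
[ 0.51822427 -0.31718506  0.028     ] [ 0.51836627 -0.31732111  0.028     ]
in tool [0.09564756 0.00246785 0.13116367]
```

{"fn": "play_rows", "kwargs": {
  "targets": [0.38,0,0.0025,0.035,0,0.38,0,0,0.035,0,0.38,0,0,0.035,0,0.38,0,0,0.03,0,0.38,0,0,0.006,0,0.38,0,0,0,0,0.38,0,0,0,0,0.38,0,0,0,0,0.38,0,0,0,0,0.38,0,0,0,0]
}}

```text
time_s: 16.05
eef_pos: [0.5167, -0.4172, 0.0394]
eef_rot: [[0.127, 0.991, 0.049], [0.99, -0.124, -0.069], [-0.062, 0.057, -0.996]]
wrist_force: [1.4, -0.4, -0.3]
finger_gap: 0.0323
```

```bash
python3 -c "
from h import *
s=st();wsnap('w13')
d=robot.snapshot('scene');save('s7',cv2.resize(d['image'][180:330,240:420],None,fx=4.2,fy=4.2,interpolation=cv2.INTER_CUBIC))
R=np.array(s['eef_rot']);p=np.array(s['eef_pos'])
for h in (0,-.02,-.03): print(h,[((proj(d,p+R@[0,y,h])[0]-[240,180])*4.2).round() for y in(-.016,.016)])
"
```

```text
t 16.05 pos [ 0.5167 -0.4172  0.0394] lane -0.5318 0.1722 toolx ang 82.7 z [ 0.049 -0.069 -0.996] F [ 1.4 -0.4 -0.3] gap 0.0323 j [-0.78  0.62 -0.19  0.68 -0.01  0.91]
0 [array([475., 332.]), array([510., 295.])]
-0.02 [array([479., 312.]), array([513., 274.])]
-0.03 [array([480., 301.]), array([515., 264.])]
```

View pics/s7.png

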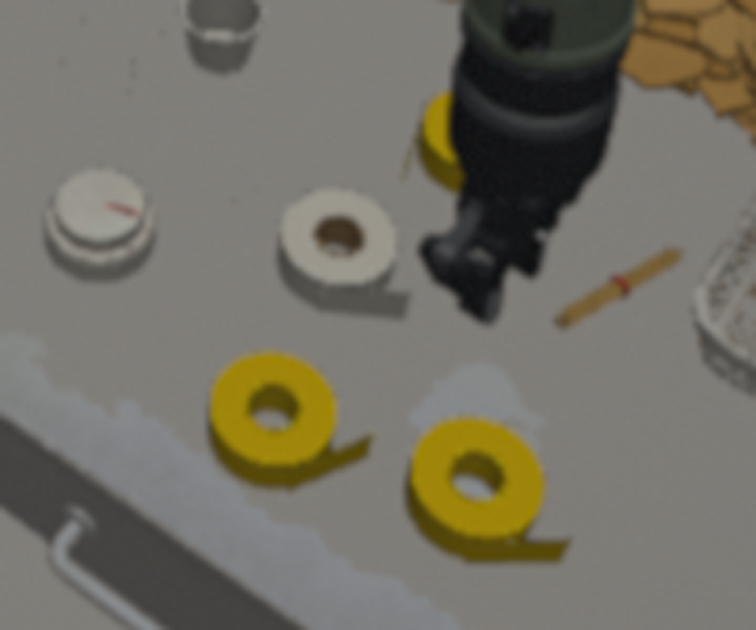

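View pics/w13.png

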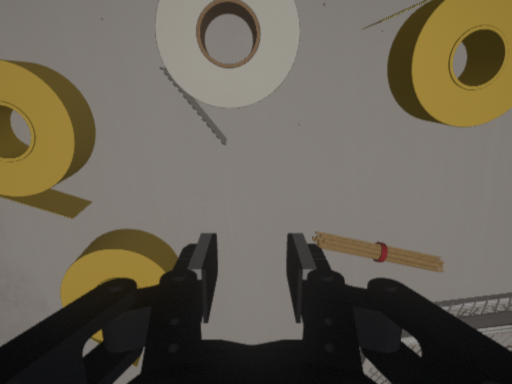

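```bash
python3 -c "
from h import *
import pickle
d=pickle.load(open('w13.pkl','rb'))
s=robot.get_state();R=np.array(s['eef_rot']);p=np.array(s['eef_pos'])
for u,v,z in [(317,240,.008),(228,33,.028),(165,265,.028),(225,140,.0)]:
    r=ray(d,u,v,z);print(r,R.T@(r-p))
"
```

```text
[ 0.55801234 -0.4443022   0.008     ] [-0.01960832  0.04263047  0.03485911]
[ 0.51815737 -0.31839248  0.028     ] [ 0.09871323 -0.01129677  0.00430525]
[ 0.46341088 -0.43593464  0.028     ] [-0.0246113  -0.05098182  0.0097362 ]
[ 0.5079164 -0.3727022  0.       ] [ 0.04539102 -0.01631781  0.03544933]
```

{"fn": "play_rows", "kwargs": {
  "targets": [0.38,0.022,-0.011,0,0,0.38,0,0,0,0,0.38,0,0,0.012,0,0.38,0,0,0.012,0,0.38,0,0,0.012,0,0.38,0,0,0.004,0,0.38,0,0,0,0,0.38,0,0,0,0,0.38,0,0,0,0,0.38,0,0,0,0]
}}

```text
time_s: 17.15
eef_pos: [0.5107, -0.3991, -0.007]
eef_rot: [[0.129, 0.99, 0.049], [0.99, -0.126, -0.07], [-0.063, 0.058, -0.996]]
wrist_force: [0.2, 0.2, -0.0]
finger_gap: 0.0324
```

```bash
python3 -c "
from h import *
s=st();wsnap('w14')
d=robot.snapshot('scene');save('s8',cv2.resize(d['image'][180:330,240:420],None,fx=4.2,fy=4.2,interpolation=cv2.INTER_CUBIC))
R=np.array(s['eef_rot']);p=np.array(s['eef_pos'])
r=np.array([.518,-.3178,.014]);print(R.T@(r-p))
"
```

```text
t 17.15 pos [ 0.5107 -0.3991 -0.007 ] lane -0.5128 0.1738 toolx ang 82.6 z [ 0.049 -0.07  -0.996] F [ 0.2  0.2 -0. ] gap 0.0324 j [-0.77  0.65 -0.27  0.56 -0.02  0.93]
[ 0.08007355 -0.00183936 -0.02626528]
```

View pics/s8.png

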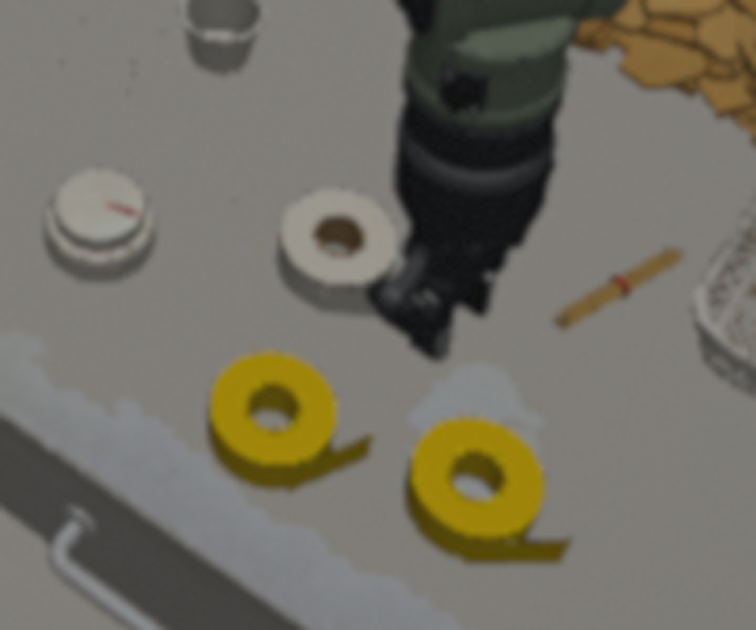

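View pics/w14.png

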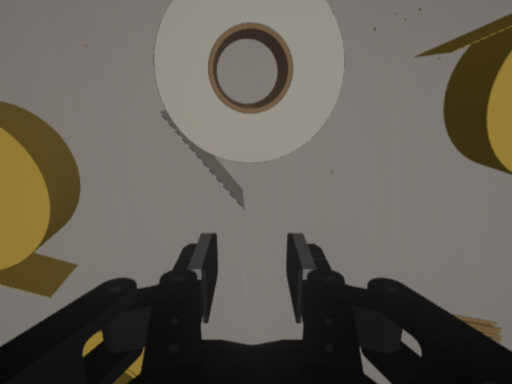

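{"fn": "play_rows", "kwargs": {
  "targets": [0.38,0.015,-0.001,-0.001,0,0.38,0.018,0,-0.001,0,0.38,0.018,0,-0.001,0,0.38,0.018,0,-0.001,0,0.38,0.018,0,-0.001,0,0.38,0.018,0,-0.001,0,0.38,0.018,0,-0.001,0,0.38,0.012,0,-0.001,0,0.38,0.008,0,0,0,0.38,0,0,0,0]
}}

```text
time_s: 18.25
eef_pos: [0.5299, -0.2416, -0.0064]
eef_rot: [[0.124, 0.991, 0.051], [0.99, -0.12, -0.072], [-0.065, 0.06, -0.996]]
wrist_force: [-0.4, -0.2, 0.3]
finger_gap: 0.0323
```

```bash
cat >> h.py <<'E'
def rollpos(d,u,v):
    r=ray(d,u,v,.028); s=robot.get_state();R=np.array(s['eef_rot']);p=np.array(s['eef_pos'])
    print('roll',r.round(4),'tool',(R.T@(r-p)).round(4),'lane',((r[:2]-HOME)@LX).round(4),((r[:2]-HOME)@LY).round(4));return r
def roll_auto(d):
    im=d['image'].astype(int); hsv=cv2.cvtColor(d['image'],cv2.COLOR_RGB2HSV)
    m=((im.sum(2)>410)&(hsv[:,:,1]<40)).astype(np.uint8); m[235:]=0
    m=cv2.morphologyEx(m,cv2.MORPH_OPEN,np.ones((5,5)))
    cs,_=cv2.findContours(m,cv2.RETR_EXTERNAL,cv2.CHAIN_APPROX_NONE)
    for c in sorted(cs,key=cv2.contourArea)[::-1][:3]:
        (x,y),r=cv2.minEnclosingCircle(c); print('blob',cv2.contourArea(c),round(x,1),round(y,1),round(r,1))
E
python3 -c "
from h import *
s=st();d=wsnap('w15');roll_auto(d)"
```

```text
t 18.25 pos [ 0.5299 -0.2416 -0.0064] lane -0.364 0.1187 toolx ang 82.9 z [ 0.051 -0.072 -0.996] F [-0.4 -0.2  0.3] gap 0.0323 j [-0.53  0.56 -0.45  0.47 -0.04  1.16]
blob 21004.0 251.2 165.0 85.4
blob 5523.0 43.5 187.5 63.7
blob 3305.0 436.0 66.0 45.1
```

View pics/w15.png

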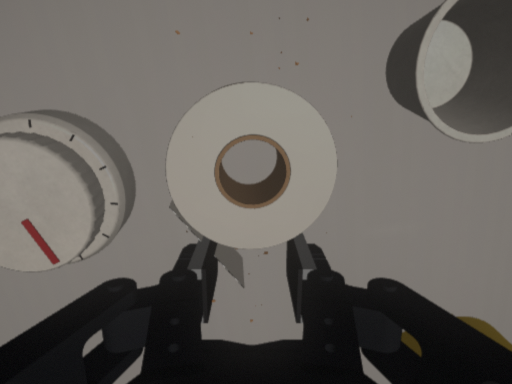

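```bash
python3 -c "
from h import *
import pickle
d=pickle.load(open('w15.pkl','rb'))
r=rollpos(d,251.5,165)
s=robot.get_state();R=np.array(s['eef_rot'])
for T in [(.5315,-.1855),(.5935,.004),(.600,-.03)]:
    v=np.array([*T,0])-[r[0],r[1],0];print(T,R.T@v, np.degrees(np.arctan2(v[1],v[0])))
for n,c in (('t',(.442,-.201)),('c',(.6155,-.171))): print(n,np.hypot(*(r[:2]-c)))
"
```

```text
roll [ 0.533 -0.196  0.028] tool [ 0.0438 -0.0004 -0.0374] lane -0.3203 0.1051
(0.5315, -0.1855) [ 0.01018401 -0.00276449 -0.00083328] 98.2107438373475
(0.5935, 0.004) [ 0.2055295   0.03576094 -0.01132992] 73.17068378697599
(0.6, -0.03) [ 0.17267881  0.04631182 -0.00854411] 68.02100463284786
t 0.09115026110520295
c 0.08618675597351323
```

{"fn": "play_rows", "kwargs": {
  "targets": [0.38,0.012,0.001,-0.0008,0,0.38,0.017,0.001,-0.001,0,0.38,0.017,0.001,-0.001,0,0.38,0.017,0.001,-0.001,0,0.38,0.017,0.003,-0.001,0,0.38,0.017,0.004,-0.001,0,0.38,0.017,0.004,-0.001,0,0.38,0.017,0.005,-0.001,0,0.38,0.012,0.004,-0.0007,0,0.38,0.004,0.001,0,0]
}}

```text
time_s: 19.3
eef_pos: [0.5748, -0.097, -0.0065]
eef_rot: [[0.137, 0.989, 0.05], [0.988, -0.133, -0.075], [-0.068, 0.06, -0.996]]
wrist_force: [-1.1, -1.4, 0.6]
finger_gap: 0.0327
```

```bash
python3 -c "
from h import *
s=st();d=wsnap('w16');roll_auto(d)"
```

```text
t 19.3 pos [ 0.5748 -0.097  -0.0065] lane -0.2338 0.0415 toolx ang 82.1 z [ 0.05  -0.075 -0.996] F [-1.1 -1.4  0.6] gap 0.0327 j [-0.26  0.57 -0.43  0.5  -0.06  1.44]
blob 20854.0 250.5 165.1 85.4
```

View pics/w16.png

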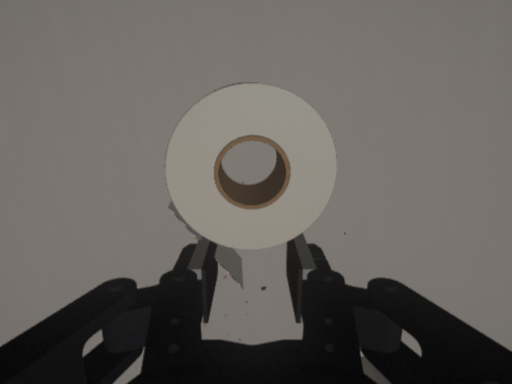

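{"fn": "play_rows", "kwargs": {
  "targets": [0.38,0.014,0.002,-0.001,0,0.38,0.016,0.002,-0.001,0,0.38,0.016,0.002,-0.001,0,0.38,0.016,0.002,-0.001,0,0.38,0.012,-0.003,-0.001,-4.3,0.38,0.012,-0.002,-0.001,-4.3,0.38,0.012,-0.001,-0.001,-4.3,0.38,0.01,0,-0.001,-4.3,0.38,0.008,0.001,-0.001,-4.3,0.38,0,0,0,0]
}}

```text
time_s: 20.35
eef_pos: [0.5875, 0.0276, -0.0057]
eef_rot: [[-0.247, 0.968, 0.051], [0.965, 0.25, -0.074], [-0.084, 0.031, -0.996]]
wrist_force: [0.6, -0.3, 0.4]
finger_gap: 0.0324
```

```bash
python3 -c "
from h import *
s=st();d=wsnap('w17');roll_auto(d)"
```

```text
t 20.35 pos [ 0.5875  0.0276 -0.0057] lane -0.1155 0.0003 toolx ang 104.3 z [ 0.051 -0.074 -0.996] F [ 0.6 -0.3  0.4] gap 0.0324 j [-0.04  0.59 -0.4   0.53 -0.07  1.28]
blob 21054.5 250.9 165.6 85.5
```

View pics/w17.png

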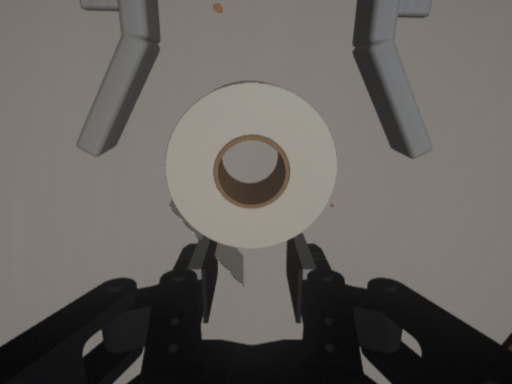

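{"fn": "play_rows", "kwargs": {
  "targets": [0.38,0.009,0,-0.0008,0,0.38,0.01,0,-0.0008,0,0.38,0.01,0,-0.0008,0,0.38,0.01,0,-0.0008,0,0.38,0.01,0,-0.0008,0,0.38,0.007,0,-0.0006,0,0.38,0.004,0,-0.0003,0,0.38,0,0,0,0,0.38,0,0,0,0,0.38,0,0,0,0]
}}

```text
time_s: 21.4
eef_pos: [0.5716, 0.0901, -0.0058]
eef_rot: [[-0.24, 0.969, 0.052], [0.967, 0.244, -0.075], [-0.085, 0.032, -0.996]]
wrist_force: [-0.2, -0.7, 0.5]
finger_gap: 0.0323
```

```bash
python3 -c "
from h import *
s=st();d=wsnap('w18');roll_auto(d)"
```

```text
t 21.4 pos [ 0.5716  0.0901 -0.0058] lane -0.0509 0.0013 toolx ang 104.0 z [ 0.052 -0.075 -0.996] F [-0.2 -0.7  0.5] gap 0.0323 j [ 0.07  0.58 -0.42  0.53 -0.08  1.4 ]
blob 45464.5 177.5 117.0 212.6
blob 40759.0 374.5 117.0 179.8
blob 2416.0 196.2 82.7 38.1
```

View pics/w18.png

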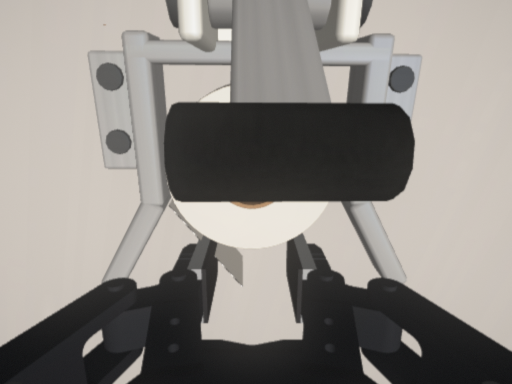

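{"fn": "play_rows", "kwargs": {
  "targets": [0.38,0.004,0,-0.0003,0,0.38,0.003,0,-0.0003,0,0.38,0.003,0,-0.0003,0,0.38,0.002,0,0,0,0.38,0.002,0,0,0,0.38,0,0,0,0,0.38,0,0,0,0,0.38,0,0,0,0,0.38,0,0,0,0,0.38,0,0,0,0]
}}

```text
time_s: 22.45
eef_pos: [0.5698, 0.0958, -0.0054]
eef_rot: [[-0.234, 0.971, 0.054], [0.967, 0.238, -0.093], [-0.103, 0.031, -0.994]]
wrist_force: [-0.4, -1.4, -0.3]
finger_gap: 0.0326
```

```bash
python3 -c "
from h import *
s=st();d=wsnap('w19')"
```

```text
t 22.45 pos [ 0.5698  0.0958 -0.0054] lane -0.045 0.0017 toolx ang 103.6 z [ 0.054 -0.093 -0.994] F [-0.4 -1.4 -0.3] gap 0.0326 j [ 0.09  0.58 -0.42  0.53 -0.1   1.42]
```

View pics/w19.png

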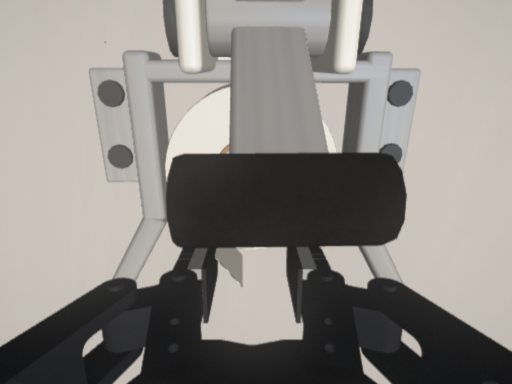

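```bash
python3 -c "
from h import *
import pickle
d=pickle.load(open('w19.pkl','rb'))
save('w19c',cv2.resize(d['image'][40:180,130:390],None,fx=3,fy=3,interpolation=cv2.INTER_CUBIC))
f=lambda u,v,z:[((ray(d,u,v,z)[:2]-HOME)@LX).round(4),((ray(d,u,v,z)[:2]-HOME)@LY).round(4)]
print('roll front',f(225,85,.028),'stop',f(200,81,.022))
"
```

```text
roll front [np.float64(0.0319), np.float64(0.013)] stop [np.float64(0.033), np.float64(0.0226)]
```

View pics/w19c.png

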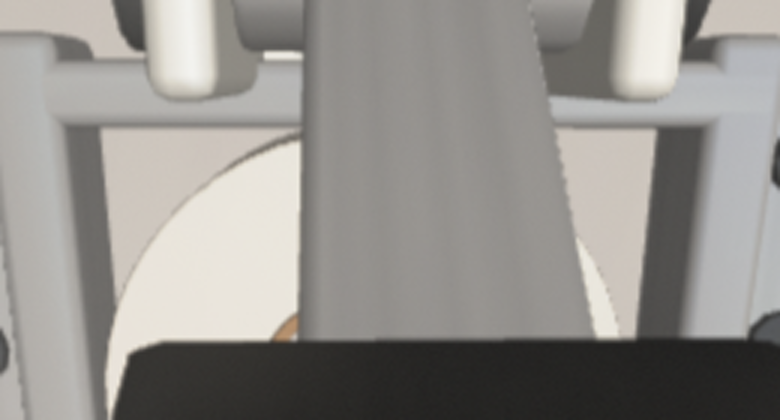

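{"fn": "play_rows", "kwargs": {
  "targets": [0.38,-0.008,0,0,0,0.38,-0.025,0,0,0,0.38,-0.03,0,0,0,0.38,0,0,-0.03,0,0,0,0,-0.045,0,0,0,0,-0.045,0,0,0,0,-0.045,0,0,0,0,-0.045,0,0,0,0,-0.02,0,0,0,0,0,0]
}}

```text
time_s: 23.5
eef_pos: [0.5712, 0.0541, 0.2379]
eef_rot: [[-0.235, 0.971, 0.051], [0.968, 0.239, -0.082], [-0.092, 0.03, -0.995]]
wrist_force: [1.1, -0.0, -0.3]
finger_gap: 0.0001
```

```bash
python3 -c "
from h import *
s=st();d=wsnap('w20')"
```

```text
t 23.5 pos [0.5712 0.0541 0.2379] lane -0.0859 0.01 toolx ang 103.7 z [ 0.051 -0.082 -0.995] F [ 1.1 -0.  -0.3] gap 0.0001 j [ 0.01  0.32 -0.13  1.07 -0.08  1.34]
```

View pics/w20.png

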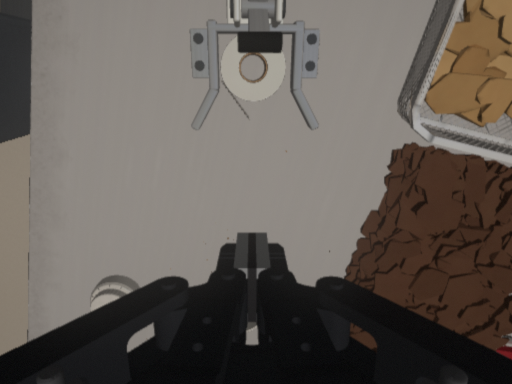

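```bash
python3 -c "
from h import *
import pickle
d=pickle.load(open('w20.pkl','rb'))
save('w20c',cv2.resize(d['image'][10:140,180:330],None,fx=4.5,fy=4.5,interpolation=cv2.INTER_CUBIC))
f=lambda u,v,z:[((ray(d,u,v,z)[:2]-HOME)@LX).round(4),((ray(d,u,v,z)[:2]-HOME)@LY).round(4)]
print('near edge',f(253,101.5,.028),'L',f(220.5,70,.028),'R',f(286,68,.028),'core',f(253,66.5,.028),'rails in L',f(218,85,.022),'tips',f(195,128,.022),f(316,128,.022))
"
```

```text
near edge [np.float64(-0.0357), np.float64(0.003)] L [np.float64(-0.004), np.float64(0.0372)] R [np.float64(-0.0016), np.float64(-0.0313)] core [np.float64(-0.0004), np.float64(0.0033)] rails in L [np.float64(-0.0192), np.float64(0.0406)] tips [np.float64(-0.0652), np.float64(0.0677)] [np.float64(-0.065), np.float64(-0.0691)]
```

View pics/w20c.png

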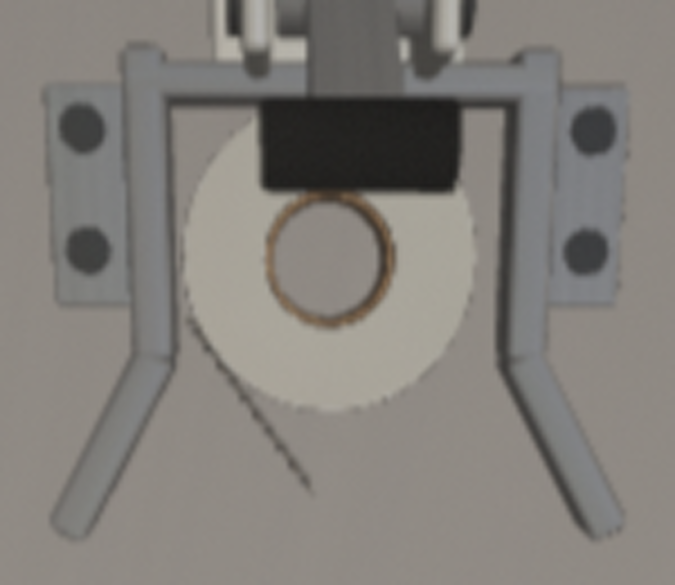

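{"fn": "play_rows", "kwargs": {
  "targets": [0,0.044,0.003,0,0,0,0.046,0.003,0,0,0,0.046,0.002,0,0,0,0.046,0,0,0,0,0.046,0,0,0,0,0,0,0,0,0,0,0,0,0,0,0,0,0.03,0,0,0,0,0,0,0,0,0,0,0]
}}

```text
time_s: 24.55
eef_pos: [0.5197, 0.2747, 0.1674]
eef_rot: [[-0.229, 0.973, 0.027], [0.969, 0.231, -0.088], [-0.092, 0.007, -0.996]]
wrist_force: [-0.1, -0.4, -0.0]
finger_gap: -0.0001
```

```bash
python3 -c "
from h import *
s=st();d=wsnap('w21')"
```

```text
t 24.55 pos [0.5197 0.2747 0.1674] lane 0.1406 0.009 toolx ang 103.3 z [ 0.027 -0.088 -0.996] F [-0.1 -0.4 -0. ] gap -0.0001 j [ 0.41  0.44 -0.14  1.01 -0.09  1.75]
```

View pics/w21.png

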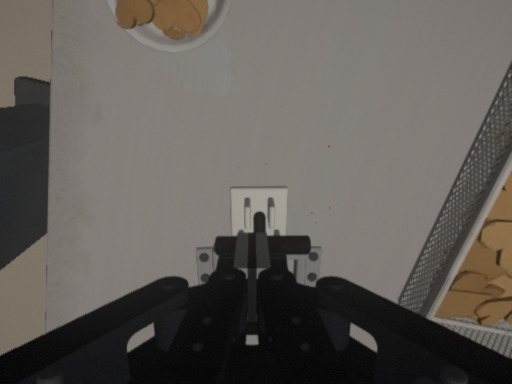

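{"fn": "play_rows", "kwargs": {
  "targets": [0,0.012,0.008,0,0,0,0,0,0,0,0,0,0,0.028,0,0,0,0,0.03,0,0,0,0,0.025,0,0,0,0,0,0,0,0,0,0,0,0,0,0,0,0,0,0,0,0,0,0,0,0,0,0]
}}

```text
time_s: 25.6
eef_pos: [0.535, 0.2779, 0.0942]
eef_rot: [[-0.221, 0.974, 0.042], [0.971, 0.224, -0.083], [-0.091, 0.022, -0.996]]
wrist_force: [0.1, 0.0, 0.3]
finger_gap: 0.0001
```

```bash
python3 -c "
from h import *
s=st()
s=robot.snapshot('scene');save('s9',cv2.resize(s['image'][80:210,120:300],None,fx=4.4,fy=4.4,interpolation=cv2.INTER_CUBIC))"
```

```text
t 25.6 pos [0.535  0.2779 0.0942] lane 0.1402 -0.0066 toolx ang 102.8 z [ 0.042 -0.083 -0.996] F [0.1 0.  0.3] gap 0.0001 j [ 0.41  0.52 -0.21  0.84 -0.09  1.75]
```

View pics/s9.png

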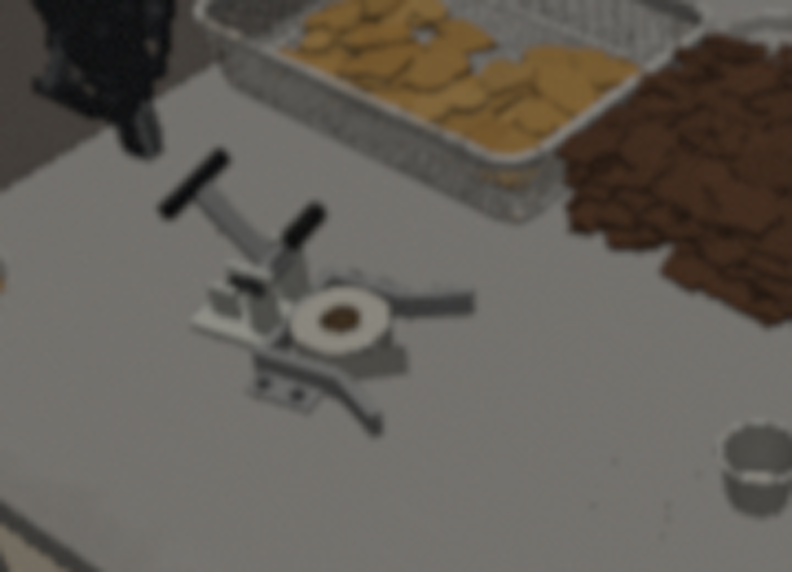

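{"fn": "play_rows", "kwargs": {
  "targets": [0,0,-0.005,0.022,0,0,0,0,0,0,0,-0.02,0,0.0015,0,0,-0.022,0,0.0015,0,0,-0.022,0,0.0015,0,0,-0.022,0,0.0015,0,0,-0.015,0,0.001,0,0,0,0,0,0,0,0,0,0,0,0,0,0,0,0]
}}

```text
time_s: 26.65
eef_pos: [0.5605, 0.1878, 0.0847]
eef_rot: [[-0.23, 0.972, 0.055], [0.971, 0.234, -0.058], [-0.069, 0.04, -0.997]]
wrist_force: [-0.2, 0.8, 0.8]
finger_gap: 0.0002
```

```bash
python3 -c "
from h import *
s=st()
s=robot.snapshot('scene');save('s10',cv2.resize(s['image'][80:210,120:300],None,fx=4.4,fy=4.4,interpolation=cv2.INTER_CUBIC))"
```

```text
t 26.65 pos [0.5605 0.1878 0.0847] lane 0.0466 -0.0106 toolx ang 103.4 z [ 0.055 -0.058 -0.997] F [-0.2  0.8  0.8] gap 0.0002 j [ 0.24  0.48 -0.3   0.75 -0.07  1.57]
```

View pics/s10.png

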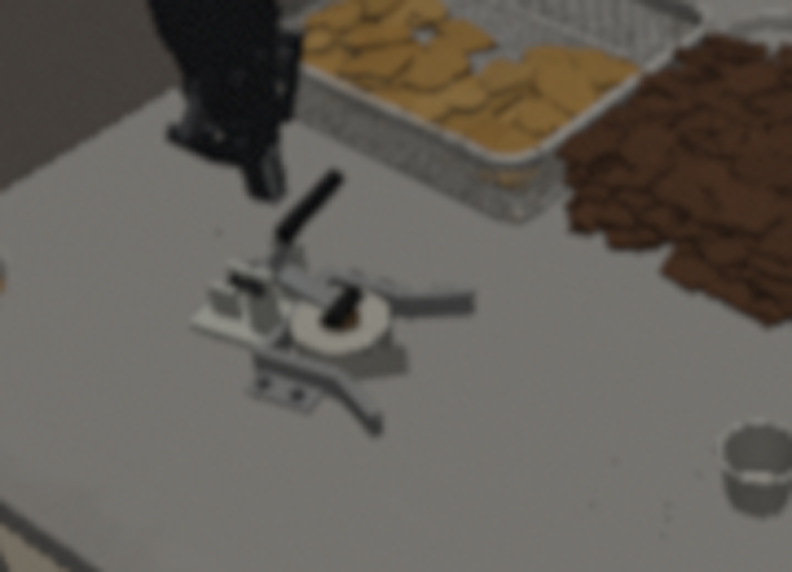

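{"fn": "play_rows", "kwargs": {
  "targets": [0,0.025,0,0,0,0,0,0,-0.03,0,0,0,0,-0.045,0,0,0,0,-0.045,0,0,0,0,-0.03,0,0,-0.04,0,0,0,0,-0.045,0,0,0,0,-0.04,0,0,0,0,0,0,0,0,0,0,0,0,0]
}}

```text
time_s: 27.7
eef_pos: [0.574, 0.1047, 0.2456]
eef_rot: [[-0.244, 0.968, 0.053], [0.967, 0.247, -0.059], [-0.07, 0.037, -0.997]]
wrist_force: [0.0, 0.3, -0.8]
finger_gap: -0.0003
```

```bash
python3 -c "
from h import *
s=st();d=wsnap('w22')
save('w22b',cv2.resize(d['image'],None,fx=1.55,fy=1.55,interpolation=cv2.INTER_CUBIC))
s=robot.snapshot('scene');save('s11',cv2.resize(s['image'][80:270,120:340],None,fx=3.1,fy=3.1,interpolation=cv2.INTER_CUBIC))
import pickle
t=robot.snapshot('top');pickle.dump(t,open('top1.pkl','wb'));save('t1',cv2.resize(t['image'][140:260,110:400],None,fx=2.7,fy=2.7,interpolation=cv2.INTER_CUBIC))"
```

```text
t 27.7 pos [0.574  0.1047 0.2456] lane -0.0373 -0.0044 toolx ang 104.1 z [ 0.053 -0.059 -0.997] F [ 0.   0.3 -0.8] gap -0.0003 j [ 0.09  0.33 -0.09  1.1  -0.06  1.41]
```

View pics/w22b.png

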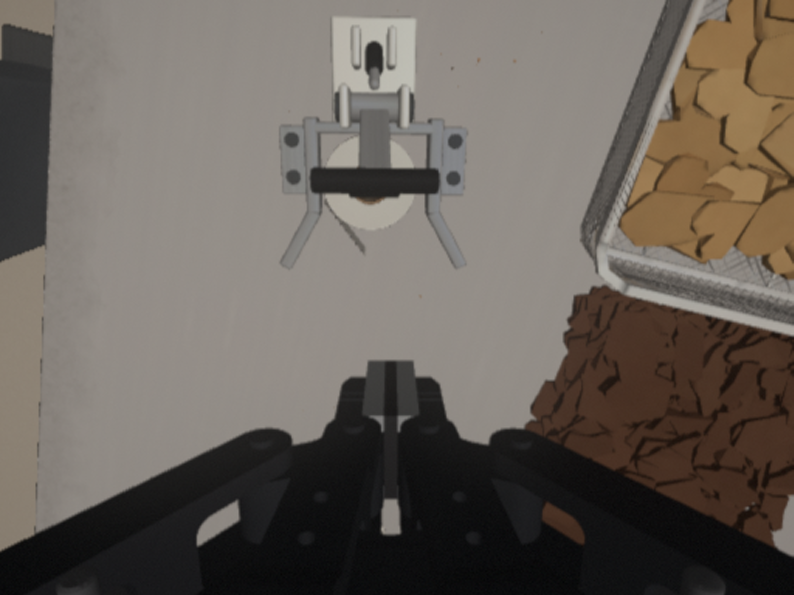

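View pics/s11.png

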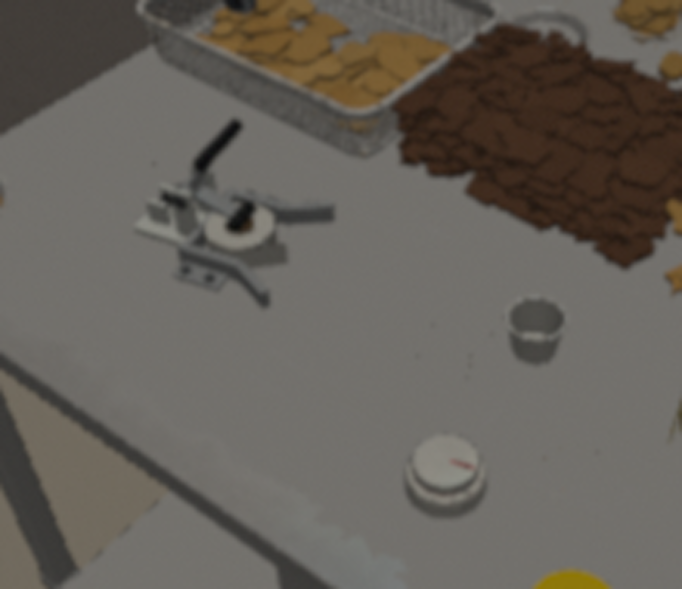

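View pics/t1.png

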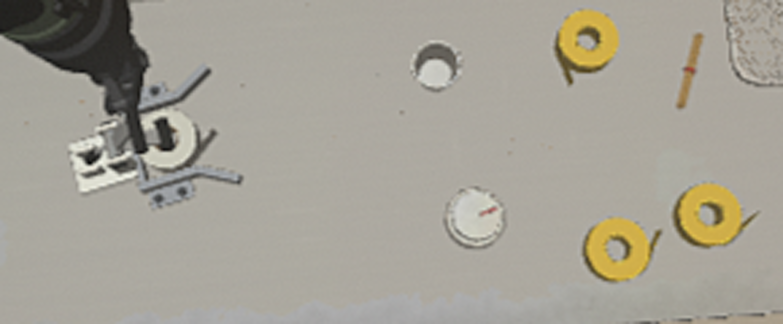

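```bash
python3 -c "
from h import *
import pickle
d=pickle.load(open('w22.pkl','rb'))
f=lambda u,v,z:[((ray(d,u/1.55,v/1.55,z)[:2]-HOME)@LX).round(4),((ray(d,u/1.55,v/1.55,z)[:2]-HOME)@LY).round(4)]
print('near edge',f(370,231,.028),'L',f(324,184,.028),'R',f(415,182,.028),'stop',f(340,134,.022))
for q in [0,.1,.2,.3,.4]:
    x=.051+.075*np.sin(q-.75);z=.055+.075*np.cos(q-.75)
    print(q,[(1.55*proj(d,[*(HOME+LX*x+LY*y),z])).round(0).tolist() for y in (-.035,.035)])
"
```

```text
near edge [np.float64(-0.0363), np.float64(0.003)] L [np.float64(-0.0022), np.float64(0.0363)] R [np.float64(-0.0), np.float64(-0.0296)] stop [np.float64(0.0322), np.float64(0.0245)]
0 [[[436.0, 198.0]], [[314.0, 197.0]]]
0.1 [[[438.0, 189.0]], [[313.0, 188.0]]]
0.2 [[[439.0, 178.0]], [[311.0, 177.0]]]
0.3 [[[441.0, 167.0]], [[310.0, 165.0]]]
0.4 [[[442.0, 154.0]], [[309.0, 152.0]]]
```

```bash
python3 -c "
from h import *
print(robot.sign_off())"
```

```text
the job is handed in; nothing more can be done
None
```

The label roll is loaded and the job is handed in at about 28 s of the 69 s allowed. The hand-in gives no verdict, so everything below comes from my own camera measurements.

**What I did:**
- **Opening the arm:** I swung the hold-down arm back by pushing its cross bar with shut fingers. The first two pushes ran over the top of the bar, because the shut fingertips end about 20 mm short of the stated TCP. I went lower and the third push worked. The contact had tilted the tool by about 9°, so I pressed back lightly against the sprung arm to undo most of that; the arm went back to fully open.
- **Sliding the roll:** I cradled the white roll behind two part-open fingers and slid it flat between the timer and the cup. It went through the mouth and up to the end stop.
- **Closing the arm:** I pulled the cross bar forward from the far side until the arm tipped down, then moved the gripper clear above the station.

**Last checks:**
- **Roll:** its centre is about 2 mm short of home along the lane and about 3 mm to one side. The stop face also read about 2 mm short of its nominal place in the same picture, so the roll appears to be touching it.
- **Hold-down arm:** it reads about 0.18 rad, which matches resting on the roll. I could not measure the roller's force itself.
- **Timer and cup:** by eye they stand at the same spots in the overhead view as at the start. I did not measure them again.
- **Robot:** it touches nothing, and the wrist force is within its noise.

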